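# Stand the meter up on its fold-out leg

### The arm

A 6-joint arm with a two-finger parallel gripper is mounted at the origin on a cart in front of the work surface, level with it; the furniture and walls round the work are solid. World frame = base frame: x ahead of the robot, y to its left, z up, the work surface at z = 0. Lengths are in m, angles in degrees, forces in N, time in s.
With the tool pointing down it reaches from about 0.3 to 0.75 m from the base axis. Payload 8.5 kg.
Tool frame: the origin (TCP) lies on the centre line of the jaws, within the pads' length; the fingertips stand 22 mm ahead of it and the grasp point (between the pads) lies 3 mm ahead of it (env.tip_reach is the distance from the TCP to the fingertips, in m); y points along the fingers, z is the direction in which the jaws open and shut, and the axes are right-handed (so a half turn about y gives the same grasp; the last joint's range is limited). The gripper opens to 85 mm and grips with 20 to 120 N. Pads are 22 mm wide; open, the fingers measure 114 mm over their backs; the gripper's body (76 mm by 85 mm) begins 54 mm behind the grasp point. The pads swing forward as they close: fully open they stand 13 mm farther back than shut.
Start: joints at [58.367, 21.807, 74.336, -0, 83.858, -12.336], TCP at [0.182, 0.519, 0.253] pointing down, gripper open.
Joint ranges: [-178.18, 178.18], [-50.72, 133.34], [12.68, 142.11], [-81.47, 261.47], [9.98, 163.14], [-165.26, 165.26]. Speed limits (degrees/s): [136.94, 136.94, 180, 180, 180, 180].

### API

Orientations are given as a 3x3 rotation matrix whose columns are the frame's x, y, z axes.
In Python, from rig import env, get_image gives the robot as it stands. The module is installed in compiled form; this text tells all that it offers.
- The arm moves only by the tool carry_out, never from a script. Its argument "targets" is a list that holds one entry, the list of rows, each a list of 7 numbers: the closure, from 0 (fully open) to 1 (shut), then the shift along the world's x, y, z in mm, then the turn, a rotation vector about the world's x, y, z in degrees. In form: [[[claw, dx, dy, dz, ax, ay, az], ...]]. A call has 1 to 20 rows; each row is the pose to reach, as a shift and turn from the pose commanded when the call began; what a row does not reach only later rows make up. A row lasts 1/12 s, in which the tool goes at most 41.7 mm and 7.16 degrees, less where a joint would pass 70% of its speed; a pose out of reach is approached as far as the arm can. A call with a gripper value outside its range is refused whole. The fingers move at their own pace and stop on an object; "squeeze" is the grip in N (left out, the last holds). Time passes only in rows, so rows that repeat a pose let the fingers close. It gives the time, the measured TCP pose, the force and the opening at its end, in the units of the state.
- env.observe(): the state, without advancing time (a new reading comes with each control period).
- get_image(name): name is "scene" or "top"; returns a dict with "img" (400x640x3 uint8, red, green, blue), "fx", "fy", "cx", "cy" (pixels), "rvec" (rotation vector, rad) and "tvec" (3), from world to camera coordinates, as OpenCV has them. Camera axes: x right, y down, z forward; pixel columns grow to the right and rows downward; lengths in m; the calibration is good to about 2 mm. A picture is of the moment at which its call begins. There is no depth.
- env.close_job(): hands the job in, once; it reports no verdict.
The state is a dict: "time_s": time; "q": joint angles; "qvel": joint speeds; "joint_efforts": joint torques, N m; "position": TCP position; "tool_rot": TCP orientation; "ft_force": force on the tool from outside, world axes, zero at the start; "wrist_torque": the same for the moment, N m; "grip_width": finger opening in m.
Only numpy, scipy, OpenCV 4.12 (cv2) and the standard library are available. Lean on these libraries where they do the work, as an engineer would, in place of code of your own. Each camera call takes 0.05 s, during which the arm holds its last target.

### The job

The hand-held meter lies face down on the bench. Fold the leg on its back fully out to its stop, then stand the meter up on the rubber pad, leaning back on the leg, squarely with the pad and with its display toward the robot, bottom edge and leg both on the pad. Leave the tape, the sanding block and the pliers where they are.

Things in the scene. Friction and masses are not known exactly. Their poses are not given: they have to be found in the camera images.
- meter_center (a point): Centre of the loose hand-held meter: grey slab 150 long, 64 wide, 32 thick, 0.36 kg, starts face down on the bench (centre 16 mm up). +x to its top (display) end, which starts roughly to the robot's right; y across its width; +z out of its back; display, dial and sockets look along -z. Grip its flat flanks across the width. With the leg out it also stands freely upright on its flat bottom end.
- meter_base (a point): Middle of the edge between the meter's bottom end and its back (75 mm along -x and 16 mm along +z from the centre; same axes). The meter turns over this edge when it is leaned back from upright.
- stand_hinge (a point): Middle of the hinge of the folding leg on the meter's back: 40 mm along +x and 22 mm along +z from the meter's centre; the hinge axis is the meter's y. Two hinge ears, 57 mm over all, stand 10 mm proud of the back.
- stand_foot (a point): Centre of the leg's foot: a round rubber bar 16 mm in diameter and 44 mm long across the meter, at the free end of the light metal leg, 103 mm from the hinge. Folded, it lies on the meter's back near the bottom end, its centre 8 mm above the back, and its two ends can be pinched from above.
- meter_stand (a joint): Angle of the leg: 0 folded flat on the back, 0.85 rad fully out at its stop; opening lifts the foot away from the back. A stiff hinge (about 0.5 N at the foot moves it): the leg stays where it is left. Standing on the fully opened leg, the meter leans back about 25 degrees from upright, its foot about 0.09 m behind its bottom edge.
- pad_top (a point): Centre of the top of the dark rubber pad fixed on the bench, 190 mm (x) by 160 mm (y) and 3 mm thick. Its +x axis points away from the robot (turned at most 0.3 rad); the meter's display must face its -x side.
- tape: Roll of masking tape lying flat, 103 mm across, 25 mm high, behind the work; leave it. Origin at the centre of its underside.
- sander: Brown sanding block 45x70x28 mm behind the work; leave it. Origin at the centre of its underside.
- pliers: Red-handled pliers 167 mm long lying flat, 10 mm high, behind the work; leave them. Origin at the centre of the underside.

How it is judged (in metres and radians):
On the way:
1. the leg is folded out to its stop (over 0.75 rad) before the meter is stood up (value of joint meter_stand above 0.75 rad and angle between meter_center's own x axis and vertical above 0.9 rad), for 0.2 s.
At the end, for the whole second after the job is handed in: Leg out over 0.75 rad; meter leaning back on it 0.28 to 0.60 rad from upright, its base edge and the leg's foot both down on the pad (within 96 mm of its centre along x; 48 and 60 mm sideways), display toward the robot, square with the pad within 0.35 rad (value of joint meter_stand above 0.75 rad and angle between meter_center's own x axis and vertical between 0.28 and 0.6 rad and angle between meter_center's own z axis and vertical above 1.75 rad and height (world z) of meter_base below 0.01 m and height (world z) of stand_foot below 0.018 m and x of meter_base in the frame of pad_top between -0.096 and 0.02 m and x of stand_foot in the frame of pad_top between -0.03 and 0.096 m and y of meter_base in the frame of pad_top between -0.048 and 0.048 m and y of stand_foot in the frame of pad_top between -0.06 and 0.06 m and angle between the y axis of meter_center and the y axis of pad_top, either way round below 0.35 rad); the robot touches nothing.
It fails at once if the tape is moved by more than 20 mm (distance of tape from where it was at the start of the episode above 0.02 m).
It fails at once if the sanding block is moved by more than 20 mm (distance of sander from where it was at the start of the episode above 0.02 m).
It fails at once if the pliers is moved by more than 20 mm (distance of pliers from where it was at the start of the episode above 0.02 m).
It also fails if it takes over 67 s, if anything falls off the work surface, if the arm or the gripper's body presses on something with over 40 N, if the wrist force passes 120 N, or if a joint passes its speed limit or range.

## Working session

There is one attempt and no reset: what is moved stays moved. The work goes in short steps, Python scripts to look and compute and a tool call to move; the robot and the scene stay as the last step left them, time stands still between calls to the robot, and variables do not carry over. Pictures are saved under pics/ and viewed, and the job is handed in when it is done.

Besides the shell and the picture viewer there is one more tool, called after "Emit:" as name([rows], argument=value, ...), one row to a line, values as JSON. carry_out: Moves the arm, as the interface text tells. Its arguments: {"type":"object","properties":{"targets":{"type":"array"},"squeeze":{"type":"number"}},"required":["targets"]}

```bash
mkdir -p pics; cat > h.py <<'E'
import numpy as np, cv2
from rig import env, get_image
def save(name,fn,crop=None,s=1):
    d=get_image(name); im=d["img"][:,:,::-1]
    if crop: x0,y0,x1,y1=crop; im=im[y0:y1,x0:x1]
    if s!=1: im=cv2.resize(im,None,fx=s,fy=s,interpolation=cv2.INTER_CUBIC)
    cv2.imwrite("pics/"+fn,im); return d
def ray(d,u,v,z):
    R=cv2.Rodrigues(np.array(d["rvec"],float))[0]; t=np.array(d["tvec"],float).ravel()
    c=-R.T@t; r=R.T@np.array([(u-d["cx"])/d["fx"],(v-d["cy"])/d["fy"],1]); return c+r*(z-c[2])/r[2]
def proj(d,P):
    K=np.array([[d["fx"],0,d["cx"]],[0,d["fy"],d["cy"]],[0,0,1.]])
    return cv2.projectPoints(np.array(P,float).reshape(-1,3),np.array(d["rvec"],float),np.array(d["tvec"],float),K,None)[0].reshape(-1,2)
E
python3 - <<'E'
from h import *
for n in("scene","top"):
    d=save(n,n+"0.png")
    R=cv2.Rodrigues(np.array(d["rvec"],float))[0]; print(n,-R.T@np.array(d["tvec"]).ravel(),R.round(2).tolist(),d["fx"])
print(env.observe())
E
```

```text
scene [ 0.15120353 -0.42857951  0.57667969] [[0.81, -0.59, 0.02], [-0.31, -0.46, -0.83], [0.5, 0.67, -0.56]] 388.0148626858634
top [0.51437883 0.15656477 1.12533415] [[-0.01, -1.0, -0.02], [-1.0, 0.01, -0.09], [0.09, 0.02, -1.0]] 494.05519056086865
{'time_s': 0.1, 'q': array([ 5.83657196e+01,  2.18374077e+01,  7.43796717e+01,  8.49990951e-04,
        8.38567430e+01, -1.23374454e+01]), 'qvel': array([-0.07365632, -0.08190734, -0.07543233,  0.02480203, -0.01104653,
       -0.03194996]), 'joint_efforts': array([ 3.87915745e-03, -4.49216509e+01, -2.31657314e+01, -2.20331708e-04,
        3.66632696e-03, -3.63572212e-07]), 'position': array([0.18164472, 0.5188953 , 0.25277524]), 'tool_rot': array([[ 9.43818580e-01, -6.88341018e-04,  3.30463331e-01],
       [-3.30463921e-01, -1.08926166e-03,  9.43817996e-01],
       [-2.89707605e-04, -9.99999170e-01, -1.25553726e-03]]), 'ft_force': array([-0.86408063,  0.30223055,  0.23141529]), 'wrist_torque': array([ 0.01675824, -0.00621247, -0.03591128]), 'grip_width': 0.08539631504077554}
```

View pics/scene0.png

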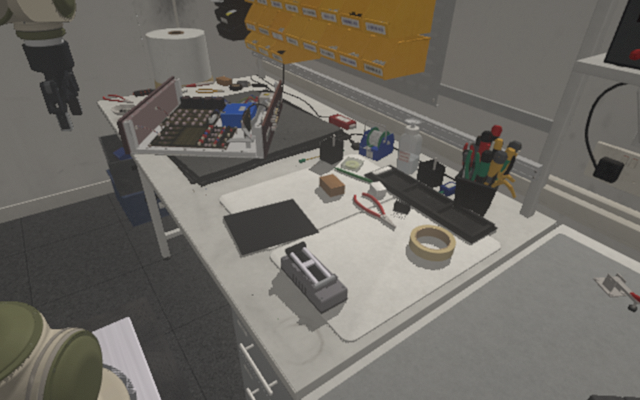

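View pics/top0.png

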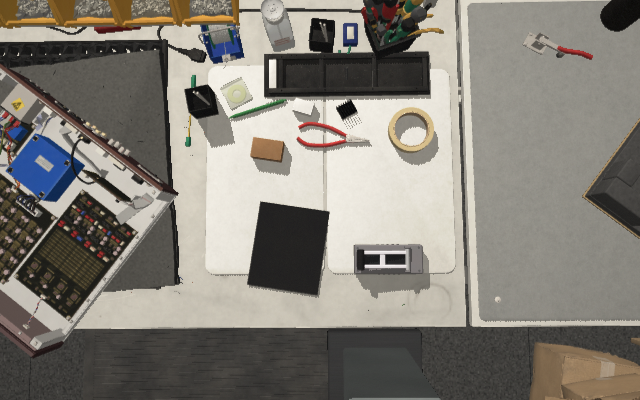

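```bash
python3 - <<'E'
from h import *
save("top","t1.png",(340,230,440,300),8)
save("top","t2.png",(235,190,345,305),5)
save("scene","s1.png",(260,225,360,315),8)
E
```

```text
(no output)
```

View pics/t1.png

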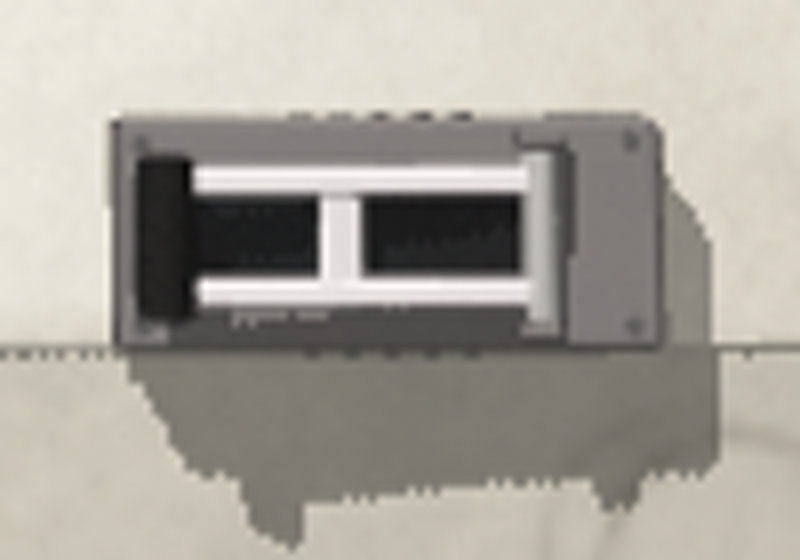

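View pics/t2.png

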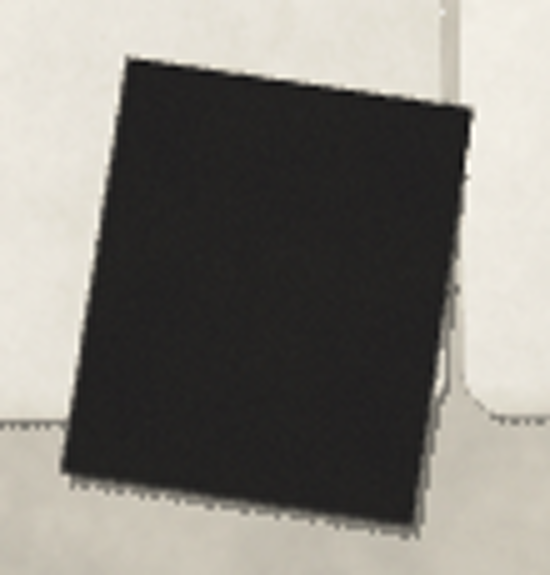

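View pics/s1.png

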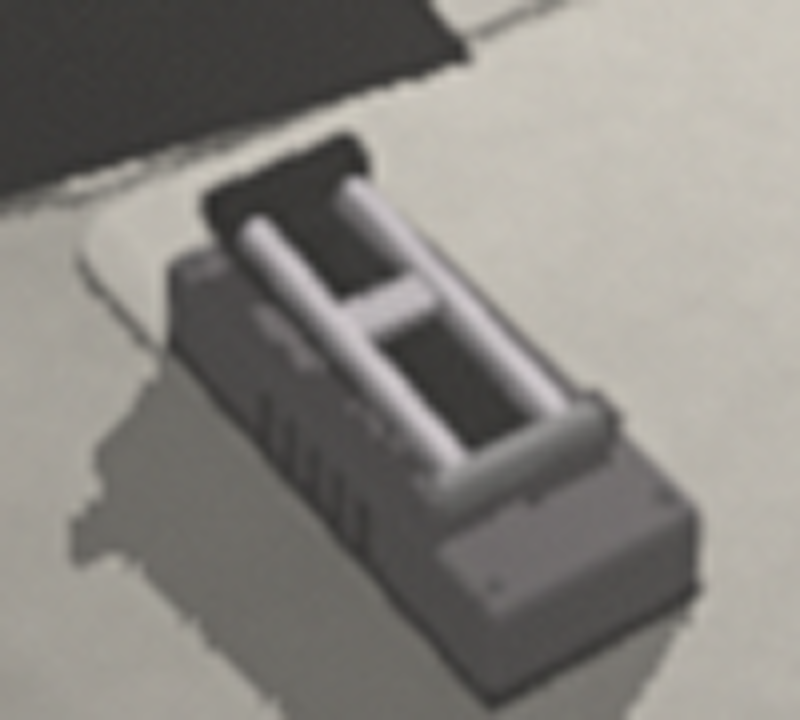

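```bash
python3 - <<'E'
from h import *
d=get_image("top"); s=get_image("scene")
P=np.array([ray(d,u,v,.003)[:2] for u,v in[(260.6,201.6),(329.4,211.4),(318,295),(247.6,284.4)]])
print(P, P.mean(0)); e=P[0]-P[3]; e2=P[1]-P[2]; f=P[0]-P[1]
print("pad yaw",[np.degrees(np.arctan2(a[1],a[0])) for a in(e,e2)],np.degrees(np.arctan2(-f[0],f[1])), np.linalg.norm(e),np.linalg.norm(f))
M=np.array([ray(d,340+u/8,230+v/8,.032)[:2] for u,v in[(118,118),(655,118),(660,347),(115,347)]]); print(M,M.mean(0))
F=ray(d,340+165/8,230+238/8,.040);H=ray(d,340+540/8,230+242/8,.038); print(F,H,np.linalg.norm(F-H),np.degrees(np.arctan2(*(H-F)[1::-1])))
fs=[(205,205),(355,150)]
S=[ray(s,260+u/8,225+v/8,.04) for u,v in[(285,190)]];print(S)
S=[ray(s,260+u/8,225+v/8,.032) for u,v in[(170,262),(492,615),(695,515)]];print(S)
E
```

```text
[[0.60281538 0.31841455]
 [0.57886186 0.16152539]
 [0.39174557 0.18893814]
 [0.41630601 0.34717324]] [0.49743221 0.25401283]
pad yaw [np.float64(-8.7656498097651), np.float64(-8.334605874325606)] -8.680767166681902 0.18871355806450058 0.15870721314596586
[[ 0.50324363  0.10640221]
 [ 0.50197877 -0.04066752]
 [ 0.43986422 -0.0403146 ]
 [ 0.44098175  0.1081485 ]] [0.47151709 0.03339215]
[0.47074876 0.09448121 0.04      ] [ 0.46877049 -0.00749142  0.038     ] 0.10201141887703362 -91.11140066090191
[array([0.47911328, 0.10468296, 0.04      ])]
[array([0.44419497, 0.10534772, 0.032     ]), array([ 0.44374765, -0.03869984,  0.032     ]), array([ 0.50119699, -0.04099985,  0.032     ])]
```

Emit:
carry_out([
  [[0.35, 100, -150, -60, 0, 0, -20], [0.35, 140, -210, -80, 0, 0, -35], [0.35, 200, -300, -100, 0, 0, -50], [0.35, 289, -423, -130, 0, 0, -71.4], [0.35, 289, -423, -130, 0, 0, -71.4], [0.35, 289, -423, -130, 0, 0, -71.4], [0.35, 289, -423, -130, 0, 0, -71.4], [0.35, 289, -423, -130, 0, 0, -71.4], [0.35, 289, -423, -130, 0, 0, -71.4], [0.35, 289, -423, -130, 0, 0, -71.4], [0.35, 289, -423, -130, 0, 0, -71.4], [0.35, 289, -423, -130, 0, 0, -71.4], [0.35, 289, -423, -130, 0, 0, -71.4], [0.35, 289, -423, -150, 0, 0, -71.4], [0.35, 289, -423, -160, 0, 0, -71.4], [0.35, 289, -423, -160, 0, 0, -71.4]],
], squeeze=25)

```text
time_s: 1.68
position: [0.47, 0.0955, 0.0915]
tool_rot: [[-0.013, -0.004, 1.0], [-1.0, 0.0, -0.013], [-0.0, -1.0, -0.004]]
ft_force: [-0.4, 0.4, -0.3]
grip_width: 0.0557
```

```bash
python3 - <<'E'
from h import *
o=env.observe(); print(env.tip_reach,o["position"],o["q"].round(1),o["grip_width"],o["tool_rot"].round(3).tolist())
d=save("top","t3.png",(330,210,450,290),6); s=save("scene","s3.png",(240,190,380,315),5)
E
```

```text
0.022 [0.4700176  0.09553598 0.09152638] [-2.7 26.2 98.7  0.  55.4 -1.9] 0.05574868012215037 [[-0.013, -0.004, 1.0], [-1.0, 0.0, -0.013], [-0.0, -1.0, -0.004]]
```

View pics/t3.png

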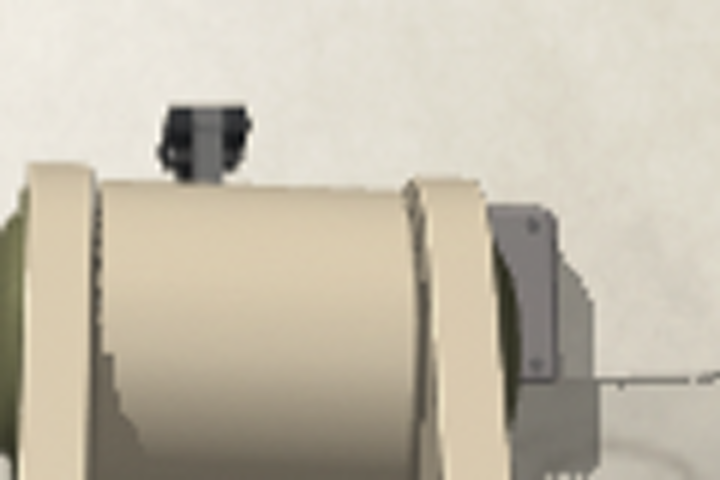

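View pics/s3.png

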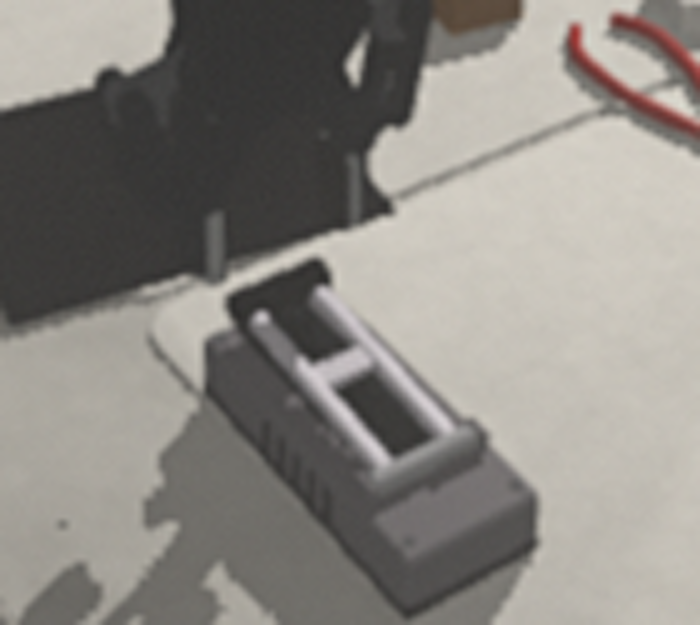

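```bash
python3 - <<'E'
from h import *
s=get_image("scene")
for u,v in((215,277),(355,226)): print(ray(s,240+u/5,190+v/5,.0695))
# predicted bar end centres and end-top
for y in(.0925,.0955,.0985):
  p=proj(s,[[.449,y,.048],[.493,y,.048],[.449,y,.032],[.493,y,.032]]); print(y,((p-[240,190])*5).round(0).tolist())
E
```

```text
[0.44567356 0.09827728 0.0695    ]
[0.51058451 0.09373572 0.0695    ]
0.0925 [[231.0, 322.0], [322.0, 283.0], [232.0, 352.0], [322.0, 312.0]]
0.0955 [[227.0, 318.0], [318.0, 279.0], [229.0, 348.0], [318.0, 308.0]]
0.0985 [[224.0, 314.0], [314.0, 275.0], [225.0, 344.0], [314.0, 304.0]]
```

```bash
python3 - <<'E'
from h import *
save("scene","s4.png",(270,225,350,285),10)
s=get_image("scene");d=get_image("top")
def P(d):
    K=np.array([[d["fx"],0,d["cx"]],[0,d["fy"],d["cy"]],[0,0,1.]]); R=cv2.Rodrigues(np.array(d["rvec"],float))[0]
    return K@np.c_[R,np.array(d["tvec"]).ravel()]
for a,b in(((360.6,249.8),(304.8,245.8)),((360.6,270),(288,252))):
    X=cv2.triangulatePoints(P(d),P(s),np.array(a,float).reshape(2,1),np.array(b,float).reshape(2,1)).ravel(); print(X[:3]/X[3])
E
```

```text
[0.49329846 0.09413025 0.04865832]
[0.45100167 0.09458069 0.0520758 ]
```

View pics/s4.png

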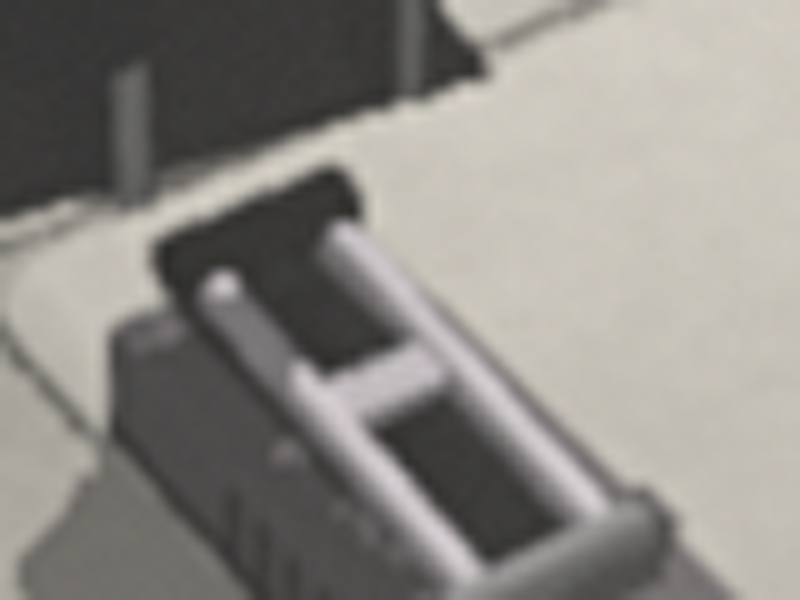

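Emit:
carry_out([
  [[0.35, 1, -1, -15, 0, 0, 0], [0.35, 1, -1, -33, 0, 0, 0], [0.35, 1, -1, -33.5, 0, 0, 0], [0.55, 1, -1, -33.5, 0, 0, 0], [0.7, 1, -1, -33.5, 0, 0, 0], [0.7, 1, -1, -33.5, 0, 0, 0], [0.7, 1, -1, -33.5, 0, 0, 0], [0.7, 1, -1, -33.5, 0, 0, 0]],
], squeeze=25)

```text
time_s: 2.65
position: [0.4718, 0.0952, 0.0604]
tool_rot: [[-0.012, 0.001, 1.0], [-1.0, 0.0, -0.012], [-0.0, -1.0, 0.001]]
ft_force: [-1.1, 1.7, 0.7]
grip_width: 0.0432
```

```bash
python3 - <<'E'
from h import *
save("scene","s5.png",(240,190,380,315),5)
E
```

```text
(no output)
```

View pics/s5.png

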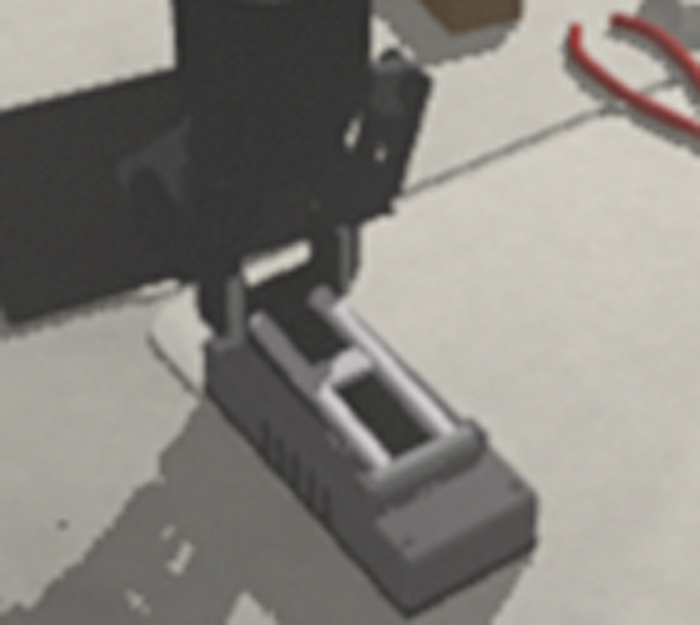

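Emit:
carry_out([
  [[0.7, 0, -2.1, 8.8, 5, 0, 0], [0.7, 0, -3.5, 13.1, 7.5, 0, 0], [0.7, 0, -5, 17.4, 10, 0, 0], [0.7, 0, -6.9, 21.6, 12.5, 0, 0], [0.7, 0, -8.7, 25.7, 15, 0, 0], [0.7, 0, -10.9, 29.8, 17.5, 0, 0], [0.7, 0, -13, 33.7, 20, 0, 0], [0.7, 0, -15.5, 37.5, 22.5, 0, 0], [0.7, 0, -18, 41.2, 25, 0, 0], [0.7, 0, -20.9, 44.8, 27.5, 0, 0], [0.7, 0, -23.7, 48.3, 30, 0, 0], [0.7, 0, -26.8, 51.7, 32.5, 0, 0], [0.7, 0, -29.9, 54.9, 35, 0, 0], [0.7, 0, -33.3, 58, 37.5, 0, 0], [0.7, 0, -36.7, 60.9, 40, 0, 0], [0.7, 0, -41, 64.2, 43, 0, 0], [0.7, 0, -41, 64.2, 43, 0, 0], [0.7, 0, -41, 64.2, 43, 0, 0]],
])

```text
time_s: 4.2
position: [0.4722, 0.0534, 0.1239]
tool_rot: [[-0.013, 0.001, 1.0], [-0.733, 0.68, -0.01], [-0.68, -0.733, -0.008]]
ft_force: [1.1, -1.2, -1.2]
grip_width: 0.0432
```

```bash
python3 - <<'E'
from h import *
print(env.observe()["q"].round(1))
save("scene","s6.png",(240,170,380,315),4)
E
```

```text
[-26.8  29.3 100.   38.6  76.8 -44.1]
```

View pics/s6.png

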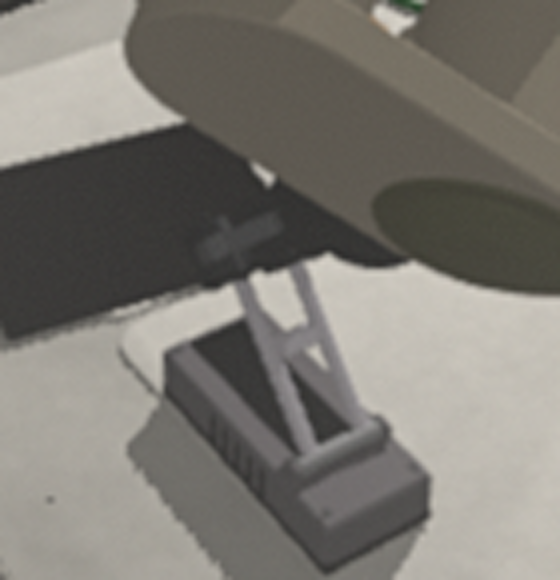

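Emit:
carry_out([
  [[0.7, 0, -3, 2.1, 2, 0, 0], [0.7, 0, -4.5, 3.1, 3, 0, 0], [0.7, 0, -6, 4.1, 4, 0, 0], [0.7, 0, -7.6, 5, 5, 0, 0], [0.7, 0, -7.6, 5, 5, 0, 0]],
])

```text
time_s: 4.67
position: [0.4717, 0.0467, 0.1294]
tool_rot: [[-0.012, -0.0, 1.0], [-0.667, 0.745, -0.008], [-0.745, -0.667, -0.009]]
ft_force: [-0.0, 4.3, 5.6]
grip_width: 0.0431
```

```bash
python3 - <<'E'
from h import *
o=env.observe();print(o["ft_force"],o["wrist_torque"])
save("scene","s7.png",(240,170,380,315),4)
E
```

```text
[-0.01012651  4.29157962  5.61743173] [0.55454907 0.11260396 0.02912159]
```

View pics/s7.png

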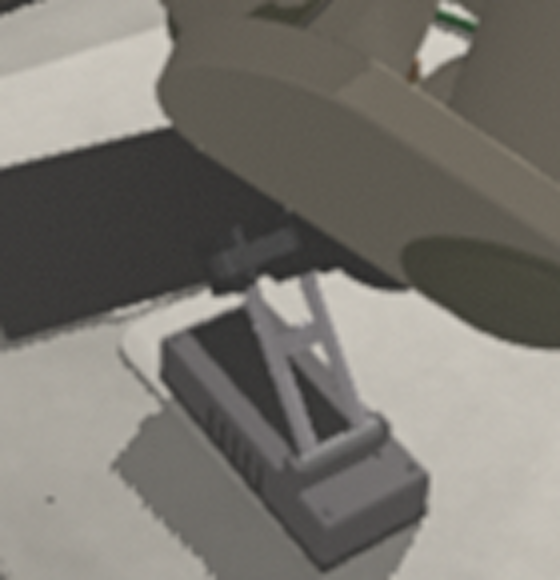

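Emit:
carry_out([
  [[0.7, 0, 1.7, -0.9, -1, 0, 0], [0.6, 0, 1.7, -0.9, -1, 0, 0], [0.3, 0, 1.7, -0.9, -1, 0, 0], [0.1, 0, 1.7, -0.9, -1, 0, 0], [0, 0, 1.7, -0.9, -1, 0, 0], [0, 0, 1.7, -0.9, -1, 0, 0], [0, 0, -20, 18, -1, 0, 0], [0, 0, -45, 40, -3, 0, 0], [0, 0, -80, 60, -8, 0, 0], [0, 0, -110, 60, -18, 0, 0], [0, 0, -120, 50, -18, 0, 0], [0, 0, -120, 50, -18, 0, 0]],
])

```text
time_s: 5.72
position: [0.4718, -0.0747, 0.1791]
tool_rot: [[-0.013, 0.002, 1.0], [-0.867, 0.497, -0.012], [-0.497, -0.868, -0.005]]
ft_force: [-0.2, 1.6, 0.8]
grip_width: 0.0851
```

```bash
python3 - <<'E'
from h import *
save("scene","s8.png",(240,160,390,310),5)
save("top","t8.png",(320,210,450,310),6)
E
```

```text
(no output)
```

View pics/s8.png

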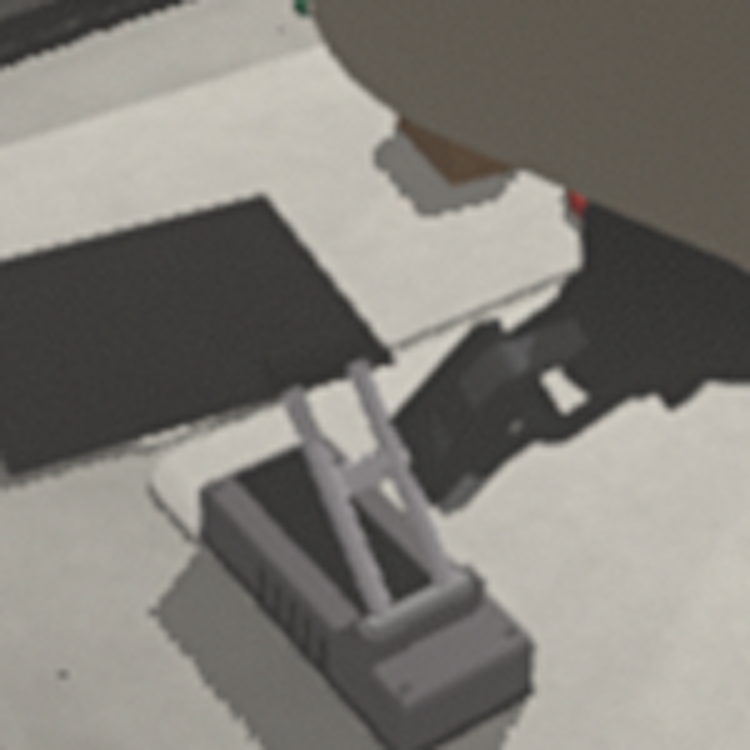

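View pics/t8.png

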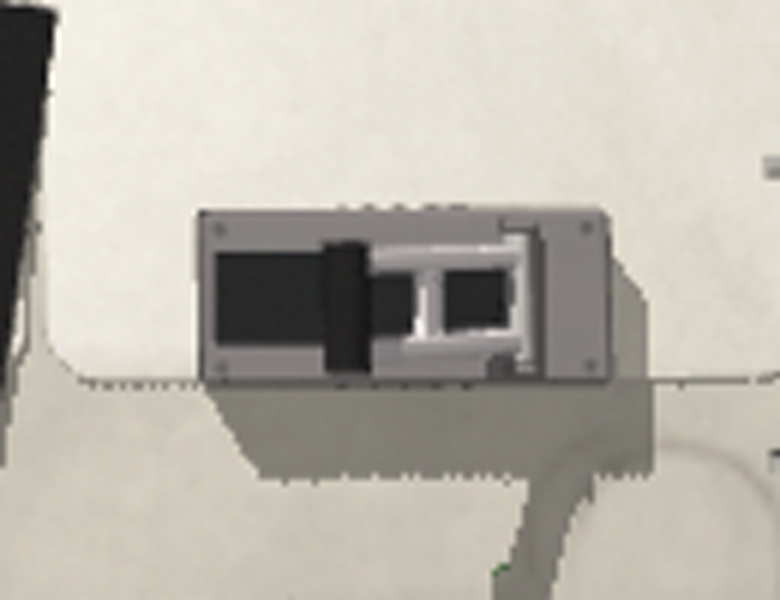

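```bash
python3 - <<'E'
from h import *
d=get_image("top")
M=np.array([ray(d,320+u/6,210+v/6,.032)[:2] for u,v in[(200,212),(608,212),(610,381),(202,381)]]); print(M,M.mean(0))
# foot: hinge at center +40 along -y
yc=M.mean(0)[1]
for a in(.75,.8,.85):
    y=yc-.04+.103*np.cos(a+.02); z=.038+.103*np.sin(a+.02)
    p=proj(d,[[.4715,y,z+.0]])[0]; print(a,y,z,(p-[320,210])*6)
p=proj(d,[[.4715,yc-.04,.038]])[0]; print("hinge",(p-[320,210])*6)
E
```

```text
[[ 0.50199469  0.10953281]
 [ 0.50071667 -0.03944879]
 [ 0.43960811 -0.0384957 ]
 [ 0.44072294  0.10970013]] [0.4707606  0.03532211]
0.75 0.06926690823862075 0.10970192957861774 [330.0450351  303.89822475]
0.8 0.06559089361931777 0.11330802046187027 [341.86856471 304.25731377]
0.85 0.06173924363441372 0.116725880513627 [354.24817585 304.59128461]
hinge [517.03517166 293.97708058]
```

Emit:
carry_out([
  [[0, -1, 0, -35, 5, 0, 0], [0, -1, 0, -70, 10, 0, 0], [0, -1, 0, -102, 15, 0, 0], [0, -1, 0, -102, 15, 0, 0], [0, -1, 15, -117, 15, 0, 0], [0, -1, 30, -132, 15, 0, 0], [0, -1, 40, -142, 15, 0, 0], [0, -1, 49, -150.5, 15, 0, 0], [0, -1, 49, -150.5, 15, 0, 0], [0, -1, 49, -150.5, 15, 0, 0]],
])

```text
time_s: 6.7
position: [0.4711, -0.0241, 0.03]
tool_rot: [[-0.01, -0.0, 1.0], [-0.708, 0.706, -0.007], [-0.706, -0.708, -0.007]]
ft_force: [-0.2, 0.1, 0.1]
grip_width: 0.0852
```

```bash
python3 - <<'E'
from h import *
print(env.observe()["q"].round(1))
save("scene","s9.png",(240,160,390,310),5)
E
```

```text
[-35.4  41.2  99.8  37.   73.  -57. ]
```

View pics/s9.png

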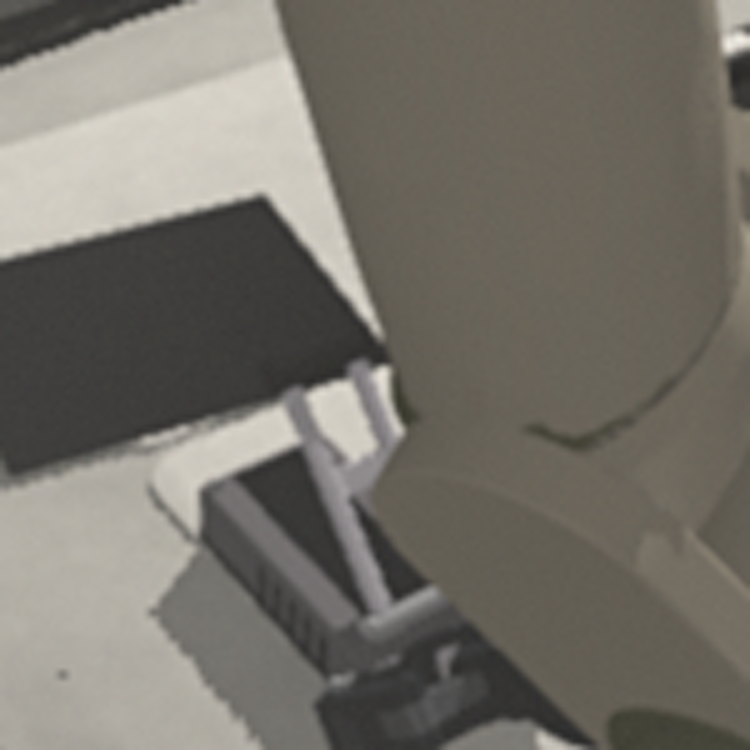

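Emit:
carry_out([
  [[0.3, 0, 0, 0, 0, 0, 0], [0.5, 0, 0, 0, 0, 0, 0], [0.5, 0, 0, 0, 0, 0, 0], [0.5, 0, 0, 0, 0, 0, 0], [0.5, 0, 0, 0, 0, 0, 0], [0.5, 0, 0, 0, 0, 0, 0]],
], squeeze=90)

```text
time_s: 7.25
position: [0.4712, -0.0254, 0.0298]
tool_rot: [[-0.011, 0.002, 1.0], [-0.707, 0.707, -0.009], [-0.707, -0.707, -0.007]]
ft_force: [-0.9, -4.8, 10.1]
grip_width: 0.0624
```

Emit:
carry_out([
  [[0.5, 0, 0, 20, 0, 0, 0], [0.5, 0, 5, 50, -3, 0, 0], [0.5, 0, 10, 80, -10, 0, 0], [0.5, 0, 20, 105, -16, 0, 0], [0.5, 0, 30, 125, -22, 0, 0], [0.5, 0, 40, 130, -28, 0, 0], [0.5, 0, 50, 135, -34, 0, 0], [0.5, 0, 60, 135, -40, 0, 0], [0.5, 0, 70, 135, -46, 0, 0], [0.5, 0, 80, 135, -52, 0, 0], [0.5, 0, 90, 135, -58, 0, 0], [0.5, 0, 90, 135, -64, 0, 0], [0.5, 0, 90, 135, -70, 0, 0], [0.5, 0, 90, 135, -75, 0, 0], [0.5, 0, 90, 135, -80, 0, 0], [0.5, 0, 90, 135, -85, 0, 0], [0.5, 0, 90, 130, -90, 0, 0], [0.5, 0, 90, 125, -90, 0, 0], [0.5, 0, 90, 125, -90, 0, 0], [0.5, 0, 90, 125, -90, 0, 0]],
])

```text
time_s: 8.92
position: [0.4707, 0.0652, 0.1535]
tool_rot: [[-0.013, -0.001, 1.0], [-0.709, -0.705, -0.01], [0.705, -0.709, 0.008]]
ft_force: [0.3, -0.6, -3.1]
grip_width: 0.0622
```

```bash
python3 - <<'E'
from h import *
print(env.observe()["q"].round(1))
save("scene","s10.png",(230,130,390,310),4)
save("top","t10.png",(240,160,440,310),4)
E
```

```text
[ 13.2  30.1  92.1 -45.   76.1  32.7]
```

View pics/s10.png

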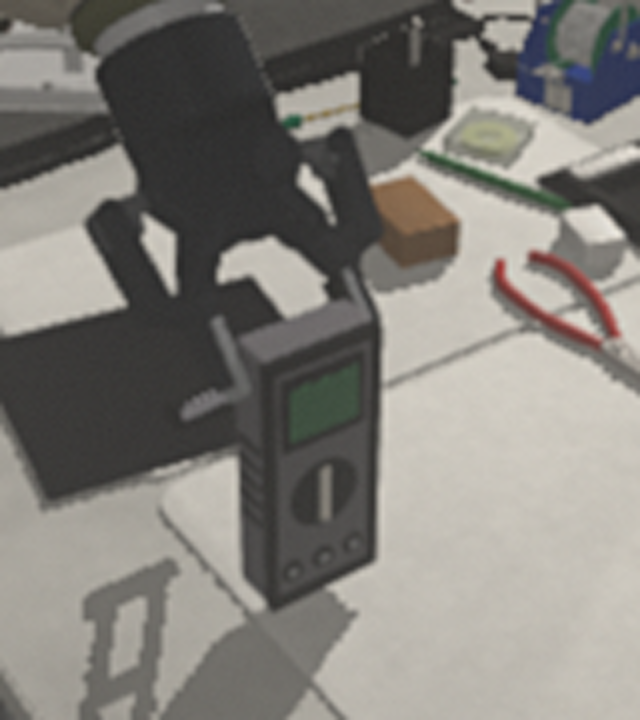

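View pics/t10.png

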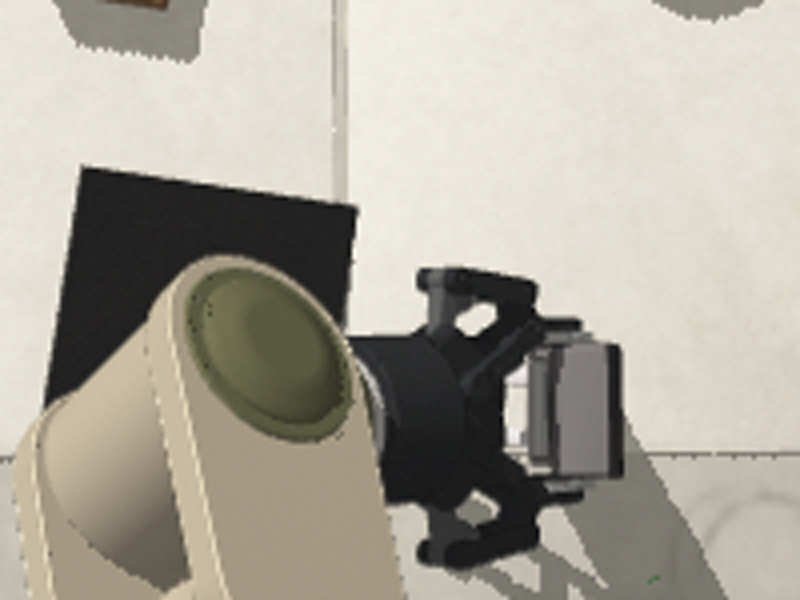

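Emit:
carry_out([
  [[0.5, 0, 0, -6, 0, 0, 0], [0.5, 0, 0, -11, 0, 0, 0], [0.5, 0, 0, -14, 0, 0, 0], [0.5, 0, 0, -16, 0, 0, 0], [0.5, 0, 0, -16, 0, 0, 0]],
])

```text
time_s: 9.43
position: [0.4707, 0.0654, 0.1373]
tool_rot: [[-0.012, -0.0, 1.0], [-0.707, -0.707, -0.009], [0.707, -0.707, 0.008]]
ft_force: [-0.6, -0.7, -4.4]
grip_width: 0.0621
```

```bash
python3 - <<'E'
from h import *
save("scene","s11.png",(270,200,350,290),8)
E
```

View pics/s11.png

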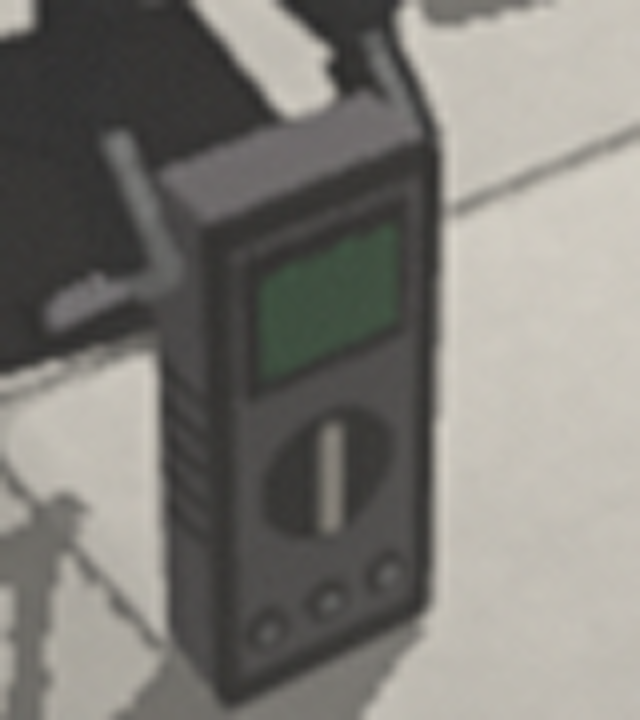

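Emit:
carry_out([
  [[0.5, 0, 0, -1, 0, 0, 0], [0.5, 0, 0, -2, 0, 0, 0], [0.5, 0, 0, -3, 0, 0, 0], [0.5, 0, 0, -3, 0, 0, 0]],
])

```text
time_s: 9.82
position: [0.4709, 0.0653, 0.137]
tool_rot: [[-0.013, 0.001, 1.0], [-0.705, -0.71, -0.009], [0.709, -0.705, 0.01]]
ft_force: [-3.8, 4.5, 18.6]
grip_width: 0.0622
```

Emit:
carry_out([
  [[0.5, 0, 0, 2, 0, 0, 0], [0.3, 0, 0, 2.5, 0, 0, 0], [0.1, 0, 0, 2.5, 0, 0, 0], [0, 0, 0, 2.5, 0, 0, 0], [0, 0, 0, 2.5, 0, 0, 0], [0, 0, 0, 2.5, 0, 0, 0], [0, 0, 10, 12, 0, 0, 0], [0, 0, 25, 27, 0, 0, 0], [0, 0, 45, 47, 0, 0, 0], [0, 0, 60, 80, 0, 0, 0], [0, 0, 60, 110, 6, 0, 0], [0, 0, 40, 120, 13, 0, 0]],
])

```text
time_s: 10.82
position: [0.472, 0.1089, 0.2576]
tool_rot: [[-0.009, 0.008, 1.0], [-0.851, -0.525, -0.003], [0.525, -0.851, 0.012]]
ft_force: [0.4, -0.1, 0.5]
grip_width: 0.0855
```

```bash
python3 - <<'E'
from h import *
save("scene","s12.png",(230,130,390,310),4)
save("top","t12.png",(240,160,440,310),4)
E
```

```text
(no output)
```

View pics/s12.png

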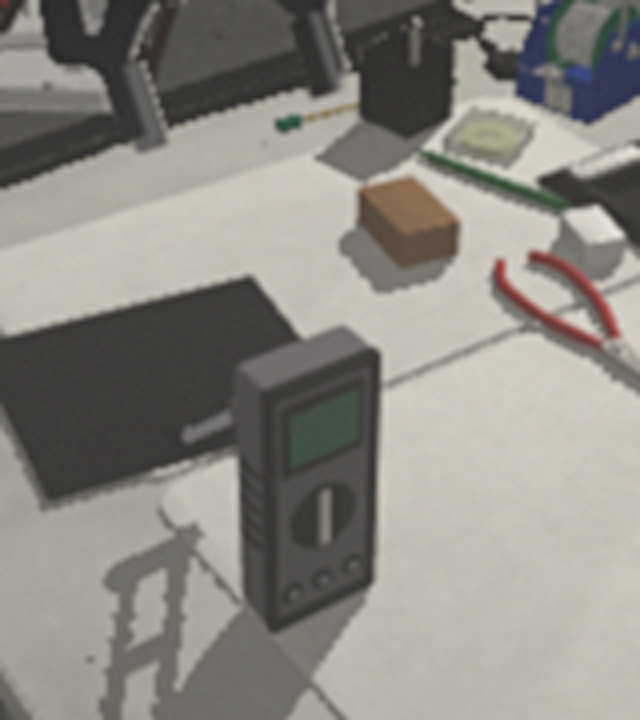

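View pics/t12.png

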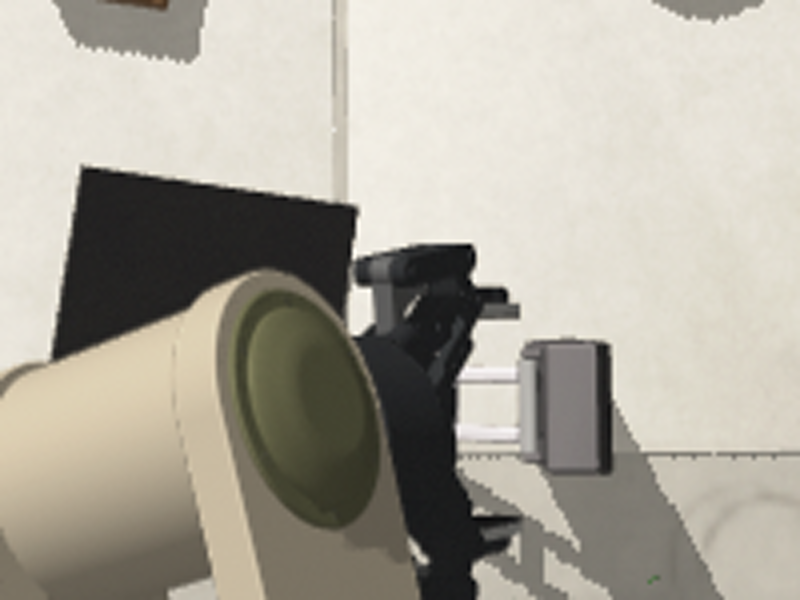

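```bash
python3 - <<'E'
from h import *
d=get_image("top")
save("top","t13.png",(355,235,405,285),12)
for u,v in((545,341),(611,342),(611,473),(545,472)): print(ray(d,240+u/4,160+v/4,.15))
E
```

```text
[0.5031088  0.06973994 0.15      ]
[0.5023451  0.03749492 0.15      ]
[0.43895424 0.03889383 0.15      ]
[0.43967099 0.07094223 0.15      ]
```

View pics/t13.png

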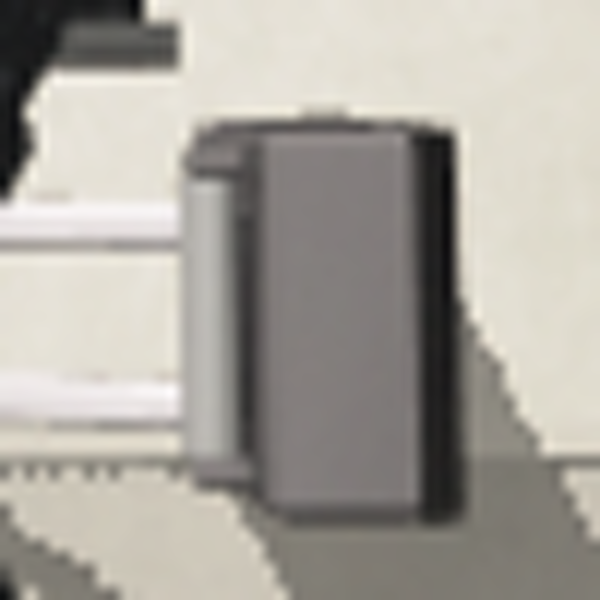

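Emit:
carry_out([
  [[0, 0, -20, 0, 7, 0, 0], [0, 0, -40, 0, 14, 0, 0], [0, 0, -55, -5, 21, 0, 0], [0, 0, -70, -10, 28, 0, 0], [0, 0, -77, -20, 35, 0, 0], [0, 0, -77, -30, 42, 0, 0], [0, 0, -77, -45, 49, 0, 0], [0, 0, -77, -53, 52, 0, 0], [0, 0, -77, -53, 52, 0, 0], [0, 0, -71, -70, 52, 0, 0], [0, 0, -63, -92, 52, 0, 0], [0, 0, -57, -109, 52, 0, 0], [0, 0, -53.4, -118, 52, 0, 0], [0, 0, -53.4, -118, 52, 0, 0]],
])

```text
time_s: 12.18
position: [0.4695, 0.0539, 0.1346]
tool_rot: [[-0.011, -0.006, 1.0], [-0.94, 0.342, -0.008], [-0.341, -0.94, -0.01]]
ft_force: [1.0, 0.6, 0.1]
grip_width: 0.0856
```

```bash
python3 - <<'E'
from h import *
print(env.observe()["q"].round(1))
save("scene","s14.png",(230,130,390,310),4)
E
```

```text
[-17.7  22.9  98.1  20.6  67.1 -26.5]
```

View pics/s14.png

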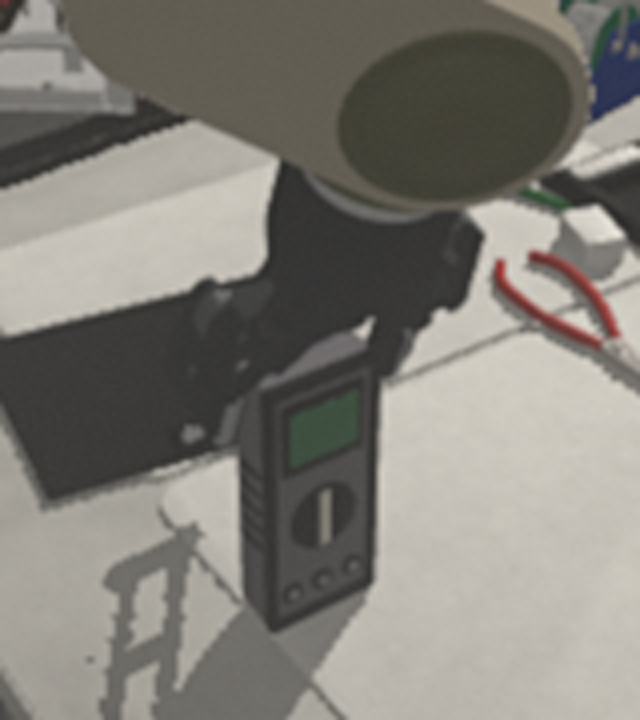

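Emit:
carry_out([
  [[0.2, 1, -1, 0, 0, 0, 0], [0.3, 1, -1, 0, 0, 0, 0], [0.5, 1, -1, 0, 0, 0, 0], [0.5, 1, -1, 0, 0, 0, 0], [0.5, 1, -1, 0, 0, 0, 0], [0.5, 1, -1, 0, 0, 0, 0], [0.5, 1, -1, 20, 0, 0, 0], [0.5, 1, -1, 50, 0, 0, 0], [0.5, 1, -1, 70, 0, 0, 0], [0.5, 1, -1, 70, 0, 0, 0]],
], squeeze=90)

```text
time_s: 13.07
position: [0.473, 0.0505, 0.2101]
tool_rot: [[-0.01, 0.007, 1.0], [-0.941, 0.339, -0.012], [-0.339, -0.941, 0.003]]
ft_force: [0.6, -0.5, -2.6]
grip_width: 0.0626
```

```bash
python3 - <<'E'
from h import *
save("scene","s15.png",(230,110,390,290),4)
E
```

```text
(no output)
```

View pics/s15.png

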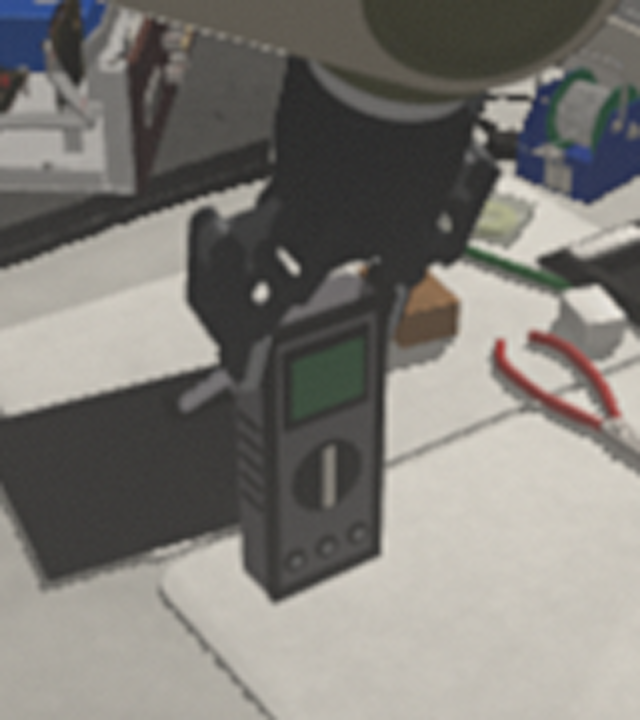

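Emit:
carry_out([
  [[0.5, 2, 15, 5, 0, 0, -7], [0.5, 4, 30, 10, 0, 0, -14], [0.5, 6, 45, 10, 0, 0, -21], [0.5, 8, 60, 10, 0, 0, -28], [0.5, 10, 75, 10, 0, 0, -35], [0.5, 12, 90, 10, 0, 0, -42], [0.5, 14, 105, 10, 0, 0, -49], [0.5, 16, 120, 10, 0, 0, -56], [0.5, 18, 135, 10, 0, 0, -63], [0.5, 18, 150, 10, 0, 0, -70], [0.5, 18, 165, 10, 0, 0, -77], [0.5, 18, 180, 10, 0, 0, -84], [0.5, 18, 190, 10, 0, 0, -91], [0.5, 18, 200, 10, 0, 0, -98], [0.5, 22, 203, 10, 0, 0, -98], [0.5, 22, 203, 10, 0, 0, -98], [0.5, 22, 203, 10, 0, 0, -98]],
])

```text
time_s: 14.53
position: [0.4931, 0.2543, 0.2148]
tool_rot: [[-0.931, 0.336, -0.146], [0.138, -0.047, -0.989], [-0.339, -0.941, -0.002]]
ft_force: [-0.5, 0.1, -2.7]
grip_width: 0.0627
```

```bash
python3 - <<'E'
from h import *
print(env.observe()["q"].round(1))
save("scene","s16.png",(200,70,360,250),4)
save("top","t16.png",(220,160,380,310),4)
E
```

```text
[ 18.8  18.8  88.4 -10.7  55.4 122. ]
```

View pics/s16.png

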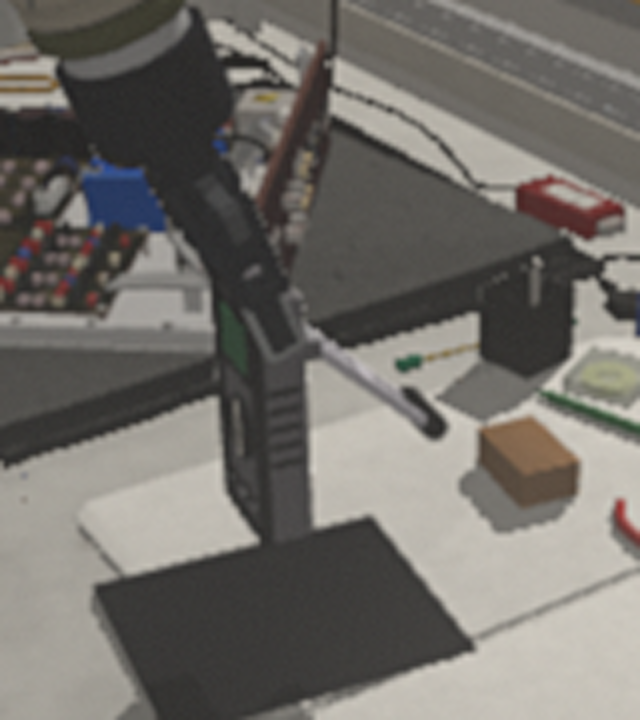

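View pics/t16.png

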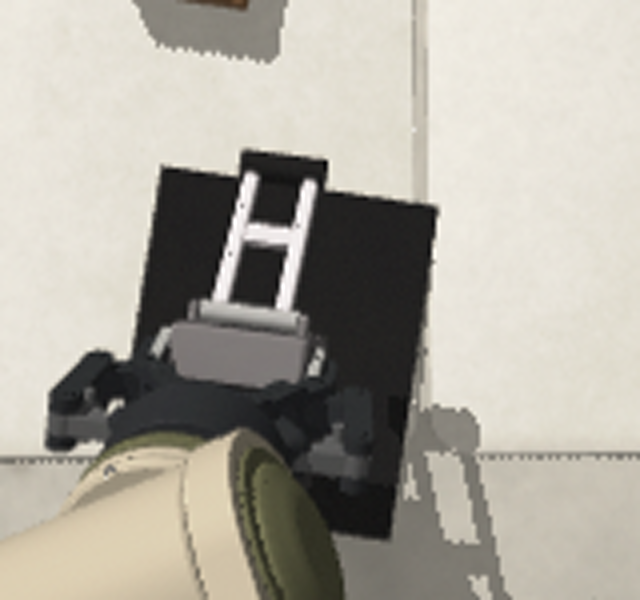

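Emit:
carry_out([
  [[0.5, 0, 0, -10, 0.9, 5.9, 0], [0.5, 0, 0, -20, 1.8, 11.9, 0], [0.5, 0, 0, -30, 2.7, 17.8, 0], [0.5, 0, 0, -45, 3.75, 24.5, 0], [0.5, 0, 0, -60, 3.75, 24.5, 0], [0.5, 0, 0, -65, 3.75, 24.5, 0], [0.5, 0, 0, -65, 3.75, 24.5, 0], [0.5, 0, 0, -65, 3.75, 24.5, 0]],
])

```text
time_s: 15.3
position: [0.4936, 0.2539, 0.1521]
tool_rot: [[-0.985, -0.081, -0.152], [0.151, 0.017, -0.988], [0.083, -0.997, -0.005]]
ft_force: [0.6, -0.8, -2.9]
grip_width: 0.0627
```

```bash
python3 - <<'E'
from h import *
save("scene","s17.png",(200,110,340,260),5)
save("top","t17.png",(220,160,380,310),4)
E
```

```text
(no output)
```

View pics/s17.png

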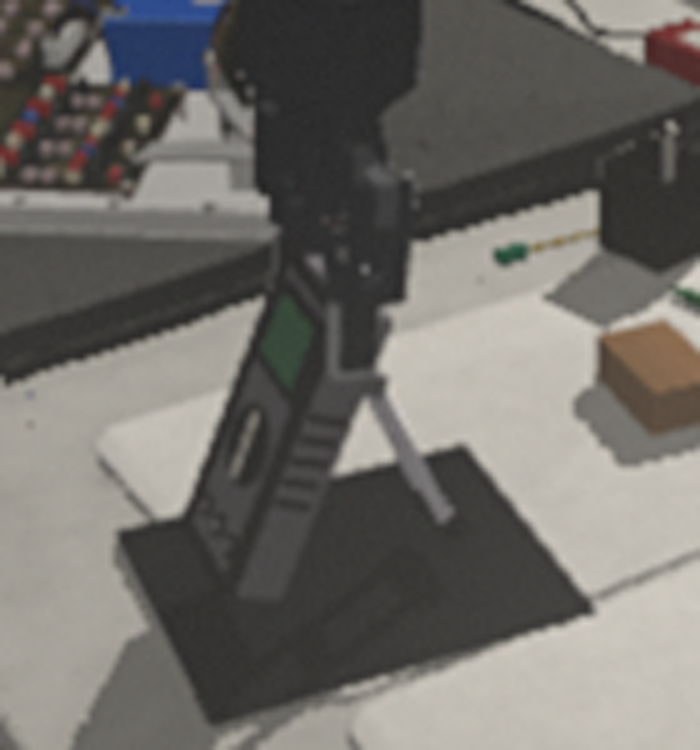

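View pics/t17.png

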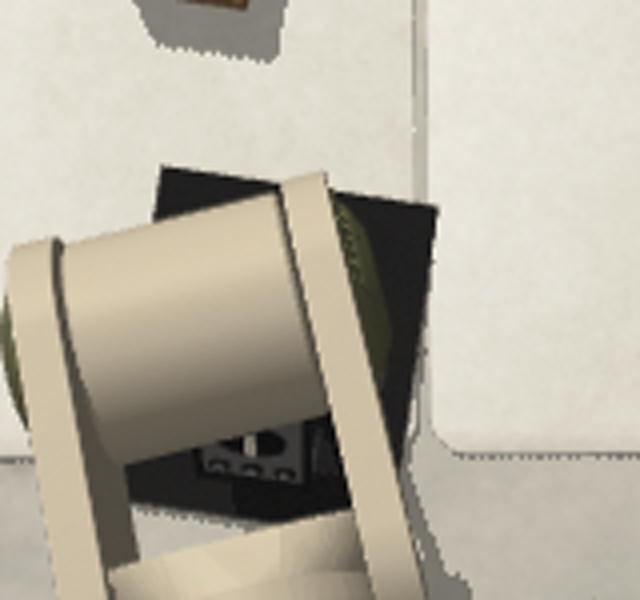

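Emit:
carry_out([
  [[0.5, 0, 0, -6, 0, 0, 0], [0.5, 0, 0, -11, 0, 0, 0], [0.5, 0, 0, -14, 0, 0, 0], [0.5, 0, 0, -15, 0, 0, 0], [0.5, 0, 0, -16, 0, 0, 0], [0.5, 0, 0, -16, 0, 0, 0]],
])

```text
time_s: 15.9
position: [0.4933, 0.2543, 0.1368]
tool_rot: [[-0.985, -0.082, -0.152], [0.151, 0.017, -0.988], [0.083, -0.997, -0.004]]
ft_force: [-4.2, -0.4, 8.9]
grip_width: 0.0629
```

```bash
python3 - <<'E'
from h import *
o=env.observe(); print(o["ft_force"],o["wrist_torque"])
s=save("scene","s18.png",(220,170,320,250),8)
E
```

```text
[-4.20056987 -0.38409445  8.9415255 ] [-0.39241146  0.92803377 -0.05520896]
```

View pics/s18.png

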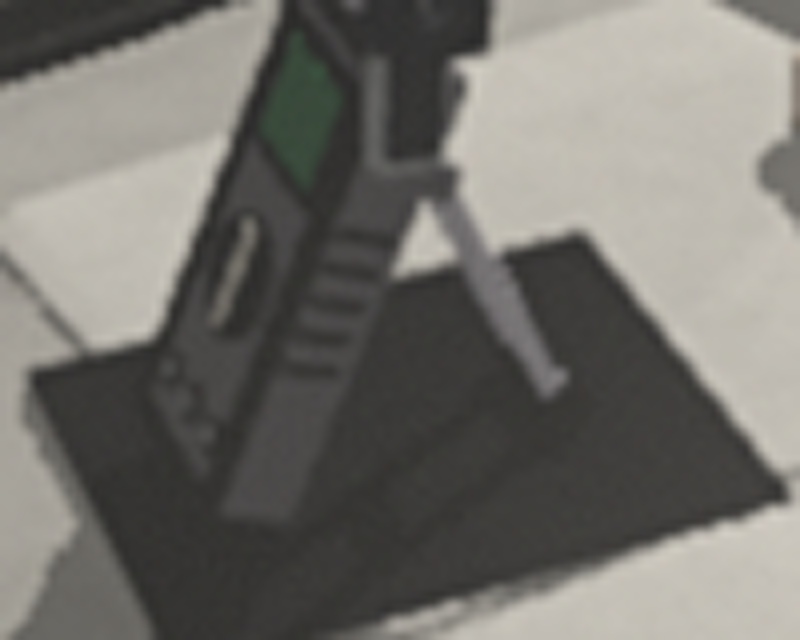

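Emit:
carry_out([
  [[0.4, 0, 0, 0, 0, 0, 0], [0.3, 0, 0, 0, 0, 0, 0], [0.15, 0, 0, 0, 0, 0, 0], [0, 0, 0, 0, 0, 0, 0], [0, 0, 0, 0, 0, 0, 0], [0, 0, 0, 0, 0, 0, 0], [0, 0, 0, 0, 0, 0, 0]],
], squeeze=20)

```text
time_s: 16.53
position: [0.4938, 0.2541, 0.1354]
tool_rot: [[-0.985, -0.082, -0.152], [0.151, 0.017, -0.988], [0.083, -0.997, -0.004]]
ft_force: [0.3, -0.3, -0.1]
grip_width: 0.0857
```

Emit:
carry_out([
  [[0, 1, 0, 10, 0, 0, 0], [0, 2, 0, 25, 0, 0, 0], [0, 4, -1, 45, 0, 0, 0], [0, 6, -1, 75, 0, 0, 0], [0, 8, -2, 100, 0, 0, 0], [0, 8, -40, 130, 0, 0, 0], [0, 8, -80, 150, 0, 0, 0], [0, 8, -120, 150, 0, 0, 0], [0, 8, -160, 150, 0, 0, 0], [0, 8, -200, 150, 0, 0, 0], [0, 8, -240, 150, 0, 0, 0], [0, 8, -280, 150, 0, 0, 0], [0, 8, -280, 150, 0, 0, 0]],
])

```text
time_s: 17.62
position: [0.5018, -0.0319, 0.2852]
tool_rot: [[-0.984, -0.082, -0.159], [0.158, 0.015, -0.987], [0.083, -0.997, -0.002]]
ft_force: [-0.2, -0.0, -0.4]
grip_width: 0.0849
```

```bash
python3 - <<'E'
from h import *
s=save("scene","s19.png",(200,140,340,260),5)
s=save("top","t19.png",(230,180,350,310),5)
E
```

```text
(no output)
```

View pics/s19.png

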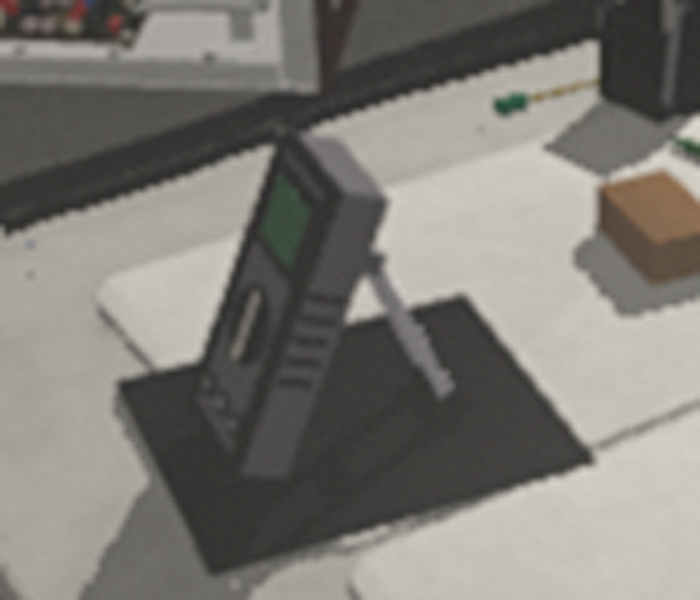

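View pics/t19.png

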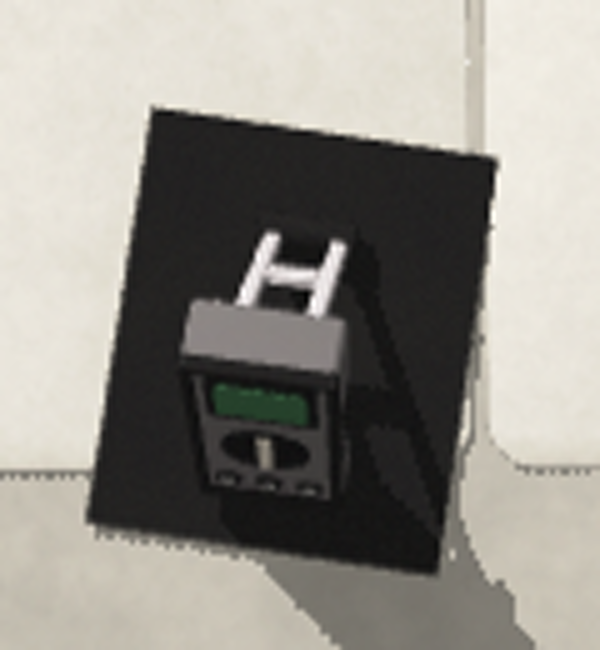

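```bash
python3 - <<'E'
from h import *
from scipy.optimize import least_squares
d=get_image("top");s=get_image("scene")
# observed corners: meter coords
def model(p):
    bx,by,yaw,lam=p
    u=np.array([np.cos(yaw),np.sin(yaw),0]);Z=np.array([0,0,1.])
    xm=np.sin(lam)*u+np.cos(lam)*Z; zm=np.cos(lam)*u-np.sin(lam)*Z; ym=np.cross(zm,xm)
    B=np.array([bx,by,.003])
    f=lambda x,y,z:B+(x+.075)*xm+y*ym+(z-.016)*zm
    return f
top=[((.075,-.032,.016),(196,299)),((.075,.032,.016),(348,320)),((.075,-.032,-.016),(183,361)),((.075,.032,-.016),(343,380)),((-.075,.032,-.016),(335,498)),((-.075,-.032,-.016),(211,490))]
sc=[((.075,.032,.016),(385,198)),((.075,.032,-.016),(335,205)),((-.075,.032,.016),(288,478)),((-.075,.032,-.016),(243,470)),((.075,-.032,-.016),(283,130))]
def res(p):
    f=model(p); r=[]
    r+=list((proj(d,[f(*c) for c,_ in top])-[[230+a/5,180+b/5] for _,(a,b) in top]).ravel())
    r+=list((proj(s,[f(*c) for c,_ in sc])-[[200+a/5,140+b/5] for _,(a,b) in sc]).ravel()); return np.array(r)
q=least_squares(res,[.453,.26,-.15,.44]); p=q.x; print(p,np.degrees(p[2:]),q.fun.round(1))
c,sn=np.cos(np.radians(-8.6)),np.sin(np.radians(-8.6)); v=p[:2]-[.4974,.254]; print("base in pad",c*v[0]+sn*v[1],-sn*v[0]+c*v[1])
F=ray(d,230+308/5,180+232/5,.011); v=F[:2]-[.4974,.254]; print("foot(approx) in pad",c*v[0]+sn*v[1],-sn*v[0]+c*v[1])
E
```

```text
[ 0.45874672  0.2578413  -0.13736631  0.38433024] [-7.87051    22.02050048] [-0.4 -1.6  1.1 -1.7 -0.7  1.  -0.3  1.5  2.2  1.  -1.5 -1.2  2.   0.2
 -1.1 -2.9  1.4  1.  -2.3  2.1 -0.9 -0.8]
base in pad -0.038793092439676234 -0.001981917874209144
foot(approx) in pad 0.04849825577584216 0.0002895624451775842
```

```bash
cat > ov.py <<'E'
from h import *
def draw(base,yaw,ang,tag):
    fx=.04-.103*np.cos(ang+.0194); fz=.022+.103*np.sin(ang+.0194)
    rx,rz=fx+.075,fz-.016; lam=np.arctan2(rx,rz)-np.arcsin(.008/np.hypot(rx,rz))
    u=np.array([np.cos(yaw),np.sin(yaw),0]);Z=np.array([0,0,1.])
    xm=np.sin(lam)*u+np.cos(lam)*Z; zm=np.cos(lam)*u-np.sin(lam)*Z; ym=np.cross(zm,xm)
    B=np.array([base[0],base[1],.003]); f=lambda x,y,z:B+(x+.075)*xm+y*ym+(z-.016)*zm
    for n,crop,k in(("scene",(230,160,300,240),7),("top",(260,220,310,285),9)):
        d=get_image(n); im=d["img"][:,:,::-1]; x0,y0,x1,y1=crop
        im=cv2.resize(im[y0:y1,x0:x1],None,fx=k,fy=k,interpolation=cv2.INTER_CUBIC)
        P=lambda c:[tuple(int(round(a)) for a in ((q-[x0,y0])*k+k/2)) for q in proj(d,[f(*i) for i in c])]
        raw=im.copy()
        for y in(-.032,.032):
            p=P([(-.075,y,-.016),(.075,y,-.016),(.075,y,.016),(-.075,y,.016)])
            cv2.polylines(im,[np.array(p)],True,(0,255,255),1)
        for x in(-.075,.075):
            for z in(-.016,.016):
                p=P([(x,-.032,z),(x,.032,z)]); cv2.line(im,p[0],p[1],(0,255,255),1)
        for y in(-.022,.022):
            p=P([(.04,y,.022),(fx,y,fz)]); cv2.line(im,p[0],p[1],(0,0,255),1)
        p=P([(fx,-.022,fz),(fx,.022,fz)]); cv2.line(im,p[0],p[1],(0,0,255),1)
        cv2.imwrite(f"pics/ov_{n}_{tag}.png",im)
    print(tag,np.degrees(lam))
E
python3 - <<'E'
from ov import *
# base pose shifted so same top front
draw((.4575,.2585),-.145,.85,"85b"); draw((.4585,.2585),-.145,.75,"75b")
a=[cv2.imread(f"pics/ov_{n}_{t}.png") for n in("scene","top") for t in("85b","75b")]
print([i.shape for i in a])
cv2.imwrite("pics/c1.png",cv2.resize(np.hstack(a[:2]),None,fx=.8,fy=.8)); cv2.imwrite("pics/c2.png",cv2.resize(np.hstack(a[2:]),None,fx=.88,fy=.88))
E
```

```text
85b 25.11684728119655
75b 22.612737615746607
[(560, 490, 3), (560, 490, 3), (585, 450, 3), (585, 450, 3)]
```

View pics/c1.png

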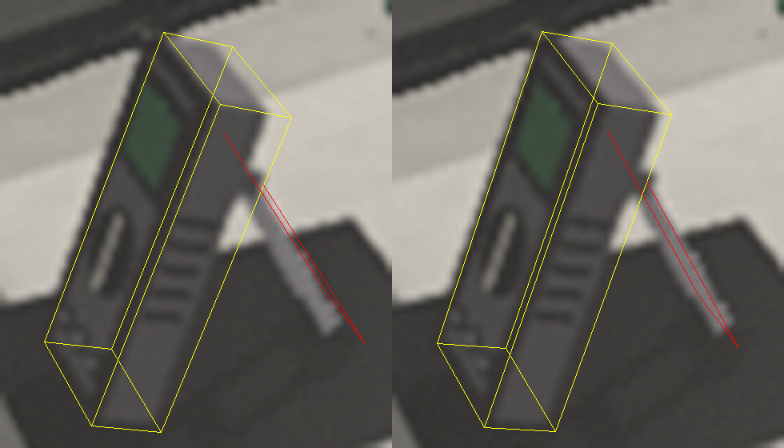

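View pics/c2.png

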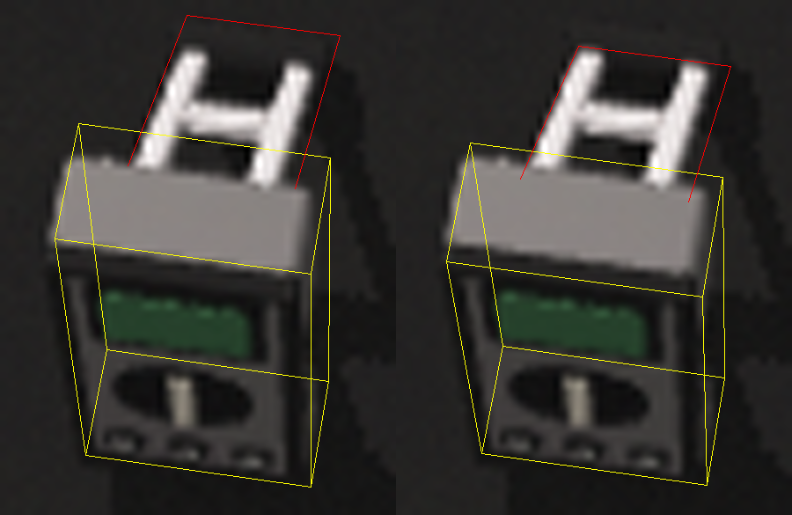

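```bash
python3 - <<'E'
from h import *
for n,c,k in(("scene",(230,160,300,235),10),("top",(255,215,315,285),10)):
    d=get_image(n);x0,y0,x1,y1=c
    im=cv2.resize(d["img"][y0:y1,x0:x1,::-1],None,fx=k,fy=k,interpolation=cv2.INTER_CUBIC)
    im=np.clip(255*(im/255.)**.5,0,255).astype(np.uint8)
    cv2.imwrite(f"pics/g_{n}.png",im)
E
```

```text
(no output)
```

View pics/g_scene.png

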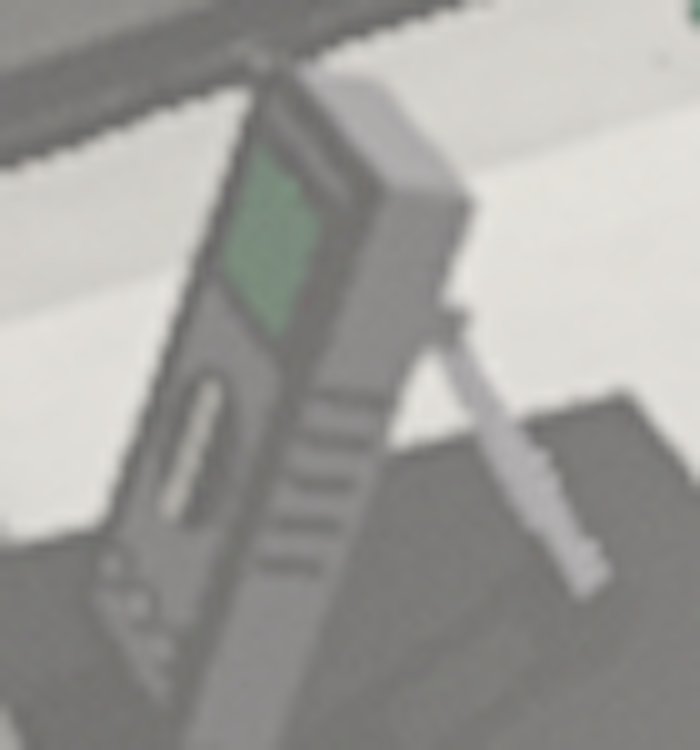

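View pics/g_top.png

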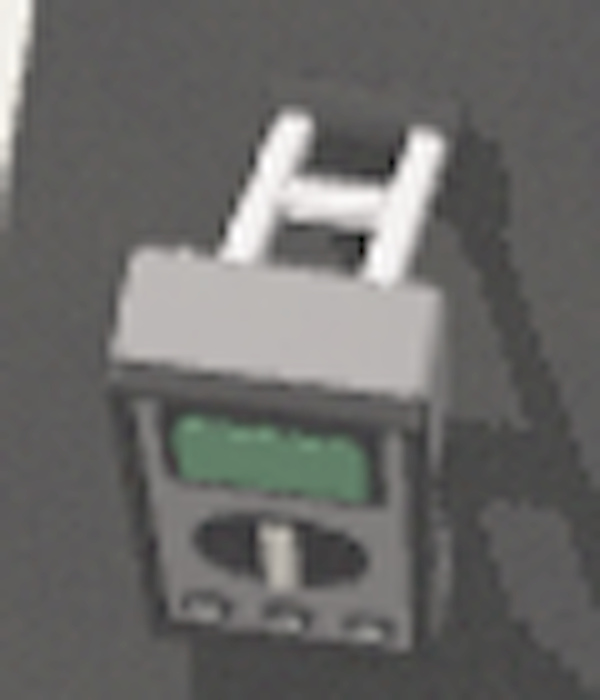

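```bash
cat > fit.py <<'E'
from h import *
from scipy.optimize import least_squares
d=get_image("top");s=get_image("scene")
def pts(p,L):
    bx,by,yaw,lam,ang=p[:5]
    u=np.array([np.cos(yaw),np.sin(yaw),0]);Z=np.array([0,0,1.])
    xm=np.sin(lam)*u+np.cos(lam)*Z; zm=np.cos(lam)*u-np.sin(lam)*Z; ym=np.cross(zm,xm)
    B=np.array([bx,by,.003]); f=lambda x,y,z:B+(x+.075)*xm+y*ym+(z-.016)*zm
    out=[]
    for c in L:
        if c[0]=="foot": out.append(f(.04-.103*np.cos(ang+.0194),c[1],.022+.103*np.sin(ang+.0194)))
        else: out.append(f(*c))
    return out
w=.0315
T=[((.075,-w,.016),(137,248)),((.075,w,.016),(443,293)),(("foot",-.0165),(295,113)),(("foot",.0165),(428,132)),((-.075,-w,-.016),(160,635)),((-.075,w,-.016),(420,652))]
S=[((.075,w,.016),(475,200)),((-.075,w,.016),(277,757)),(("foot",.0165),(589,583)),((.04,.0285,.022),(455,315))]
To=np.array([b for _,b in T])/10+[255,215]-.45; So=np.array([b for _,b in S])/10+[230,160]-.45
def res(p):
    # p[5:7]: scene camera pixel bias, p[7:9]: top bias (priors)
    a=proj(d,pts(p,[c for c,_ in T]))+p[7:9]-To; b=proj(s,pts(p,[c for c,_ in S]))+p[5:7]-So
    return np.r_[a.ravel(),b.ravel(),p[5:]/1.0]
q=least_squares(res,[.458,.258,-.14,.42,.8,0,0,0,0]); p=q.x
C=np.linalg.inv(q.jac.T@q.jac); print(p.round(4),np.degrees(p[3])); print(q.fun.round(1)); print("sd",np.sqrt(np.diag(C))[:5].round(4))
print("foot",pts(p,[("foot",0)]))
E
python3 fit.py
```

```text
[ 0.4581  0.2611 -0.134   0.3736  0.7477 -0.2373 -0.5997  0.269   0.0116] 21.406864010813617
[-0.8  0.   0.  -0.5 -0.6  0.1  0.6  0.  -0.8 -0.8  1.3  1.1 -0.1 -1.1
  0.5 -0.   0.7  0.8 -0.9  0.9 -0.2 -0.6  0.3  0. ]
sd [0.0021 0.0021 0.0152 0.013  0.0191]
foot [array([0.54432016, 0.24947519, 0.01274647])]
```

```bash
python3 - <<'E'
import cv2,numpy as np
a=cv2.imread("pics/s8.png")[330:700,180:560]; a=cv2.resize(a,None,fx=2,fy=2)
a=np.clip(255*(a/255.)**.5,0,255).astype(np.uint8); cv2.imwrite("pics/s8z.png",a)
E
```

```text
(no output)
```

View pics/s8z.png

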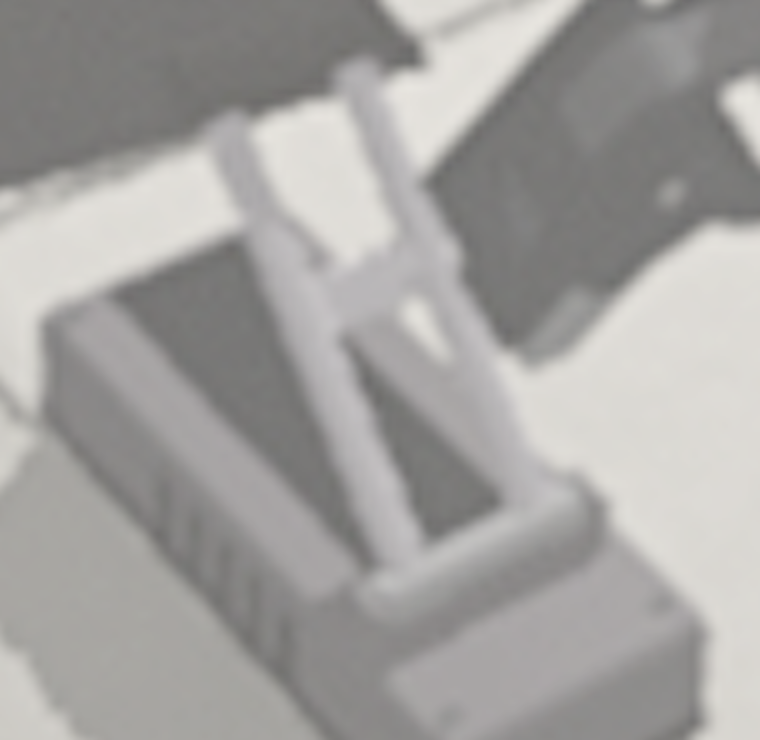

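```bash
python3 - <<'E'
from h import *
from scipy.optimize import least_squares
d=get_image("top");s=get_image("scene")
w=.031
def pts(p,L):
    cx,cy,yaw,ang=p[:4]; X=np.array([np.cos(yaw),np.sin(yaw),0]);Y=np.array([-np.sin(yaw),np.cos(yaw),0]);Z=np.array([0,0,1.])
    f=lambda x,y,z:np.array([cx,cy,.016])+x*X+y*Y+z*Z
    return [f(.04-.103*np.cos(ang+.0194),c[1],.022+.103*np.sin(ang+.0194)) if c[0]=="foot" else f(*c) for c in L]
T=[((-.075,w,.016),(200,212)),((.075,w,.016),(608,212)),((.075,-w,.016),(610,381)),((-.075,-w,.016),(202,381)),(("foot",0),(347,307)),((.04,0,.022),(521,300))]
S=[((-.075,-w,.016),(45,320)),((.075,w,.016),(702,630)),(("foot",-.0165),(233,118)),(("foot",.0165),(358,70)),((.04,-.0285,.022),(365,595)),((.04,.0285,.022),(590,510))]
To=(np.array([b for _,b in T])+.5)/6+[320,210]-.5; So=((np.array([b for _,b in S])+.5)/2+[180,330])/5+[240,160]-.5
def res(p):
    return np.r_[(proj(d,pts(p,[c for c,_ in T]))+p[6:8]-To).ravel(),(proj(s,pts(p,[c for c,_ in S]))+p[4:6]-So).ravel(),p[4:]]
q=least_squares(res,[.471,.035,-1.57,.8,0,0,0,0]); print(q.x.round(4)); print(q.fun.round(1)); print(np.sqrt(np.diag(np.linalg.inv(q.jac.T@q.jac)))[:4])
E
```

```text
[ 0.473   0.036  -1.5815  0.8239  0.4334  0.939   0.0272  0.6406]
[-0.1 -0.2  0.3 -0.1  0.5  0.3 -0.3  0.1  0.2 -0.3 -0.6 -0.4 -0.4 -0.2
  1.8  0.8 -2.1 -2.1 -0.1 -3.1 -0.8  3.7  1.1  0.1  0.4  0.9  0.   0.6]
[0.00164509 0.00176156 0.01024064 0.02204968]
```

Emit:
carry_out([
  [[0, 0, 40, 0, 0, 0, 0], [0, 0, 80, 0, 0, 0, 0], [0, 0, 120, 0, 0, 0, 0], [0, 0, 160, 0, 0, 0, 0], [0, 0, 200, 0, 0, 0, 0], [0, 0, 240, 0, 0, 0, 0], [0, 0, 278, 0, 0, 0, 0], [0, 0, 278, -30, 0, 0, 0], [0, 0, 278, -30, 0, 0, 0], [0, 0, 278, -50, 0, 0, 0], [0, -2, 279, -75, 0, 0, 0], [0, -4, 279, -105, 0, 0, 0], [0, -6, 280, -130, 0, 0, 0], [0, -8, 280, -146, 0, 0, 0], [0, -8, 280, -149, 0, 0, 0], [0, -8, 280, -149, 0, 0, 0]],
])

```text
time_s: 19.65
position: [0.494, 0.2533, 0.1366]
tool_rot: [[-0.985, -0.083, -0.153], [0.153, 0.016, -0.988], [0.085, -0.996, -0.003]]
ft_force: [0.1, 0.3, 0.0]
grip_width: 0.0856
```

```bash
python3 - <<'E'
from h import *
s=save("scene","s20.png",(200,120,340,260),5)
E
```

```text
(no output)
```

View pics/s20.png

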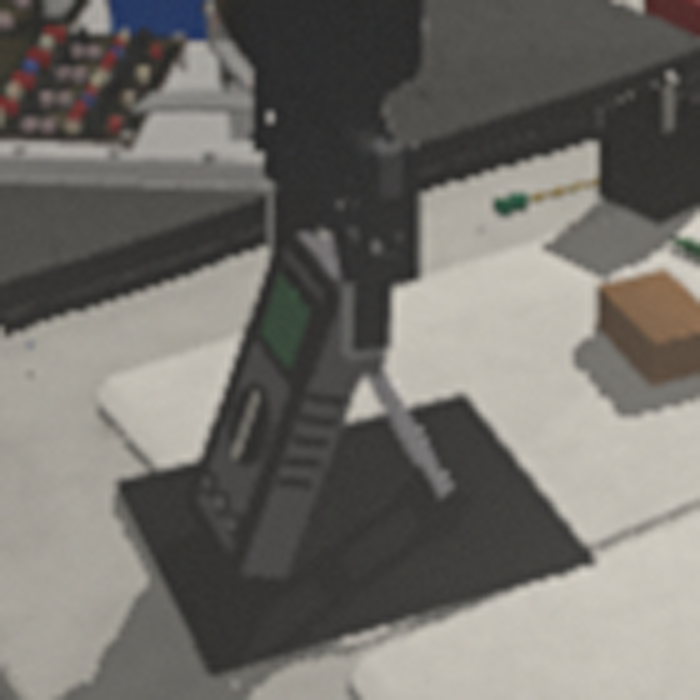

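Emit:
carry_out([
  [[0, -4, 0.5, 0, 0, 0, 0], [0.3, -4, 0.5, 0, 0, 0, 0], [0.5, -4, 0.5, 0, 0, 0, 0], [0.5, -4, 0.5, 0, 0, 0, 0], [0.5, -4, 0.5, 0, 0, 0, 0], [0.5, -4, 0.5, 0, 0, 0, 0], [0.5, -4, 0.5, 15, 0, 0, 0], [0.5, 5, -1, 30, 0, 0, 0], [0.5, 15, -2, 35, 0, 0, 0], [0.5, 21, -3.5, 35, 0.45, 2.7, 0], [0.5, 21, -3.5, 35, 0.85, 5.4, 0], [0.5, 21, -3.5, 35, 0.85, 5.4, 0], [0.5, 21, -3.5, 35, 0.85, 5.4, 0]],
], squeeze=90)

```text
time_s: 20.78
position: [0.5149, 0.2504, 0.1712]
tool_rot: [[-0.973, -0.175, -0.153], [0.15, 0.031, -0.988], [0.177, -0.984, -0.004]]
ft_force: [-0.2, -1.2, -2.4]
grip_width: 0.0624
```

```bash
python3 - <<'E'
from h import *
s=save("scene","s21.png",(200,120,340,260),5)
E
```

```text
(no output)
```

View pics/s21.png

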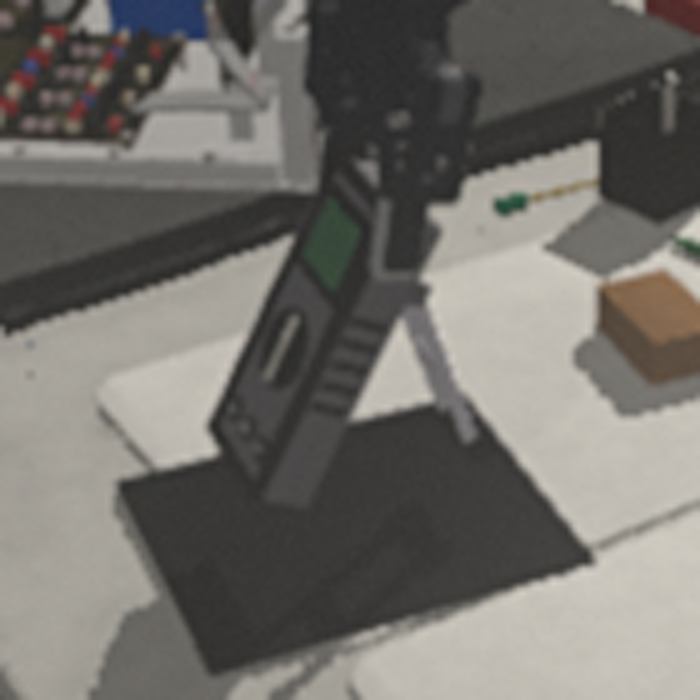

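Emit:
carry_out([
  [[0.5, 0, 0, -12, 0, 0, 0], [0.5, 0, 0, -22, 0, 0, 0], [0.5, -1, 0, -27, 0, 0, 0], [0.5, -4, 0.6, -28, 0, 0, 0], [0.5, -7, 1, -29, 0, 0, 0], [0.5, -10, 1.5, -30, 0, 0, 0], [0.5, -13, 1.9, -31, 0, 0, 0], [0.5, -16, 2.4, -32, 0, 0, 0], [0.5, -19, 2.8, -33, 0, 0, 0]],
])

```text
time_s: 21.58
position: [0.4968, 0.2535, 0.1397]
tool_rot: [[-0.973, -0.17, -0.153], [0.149, 0.032, -0.988], [0.173, -0.985, -0.006]]
ft_force: [3.6, -0.8, 5.5]
grip_width: 0.0623
```

```bash
python3 - <<'E'
from h import *
o=env.observe(); print(o["ft_force"],o["wrist_torque"])
s=save("scene","s22.png",(220,170,320,260),8)
E
```

```text
[ 3.55022705 -0.75595771  5.54714519] [-0.4298954  -1.5501324  -0.00203233]
```

View pics/s22.png

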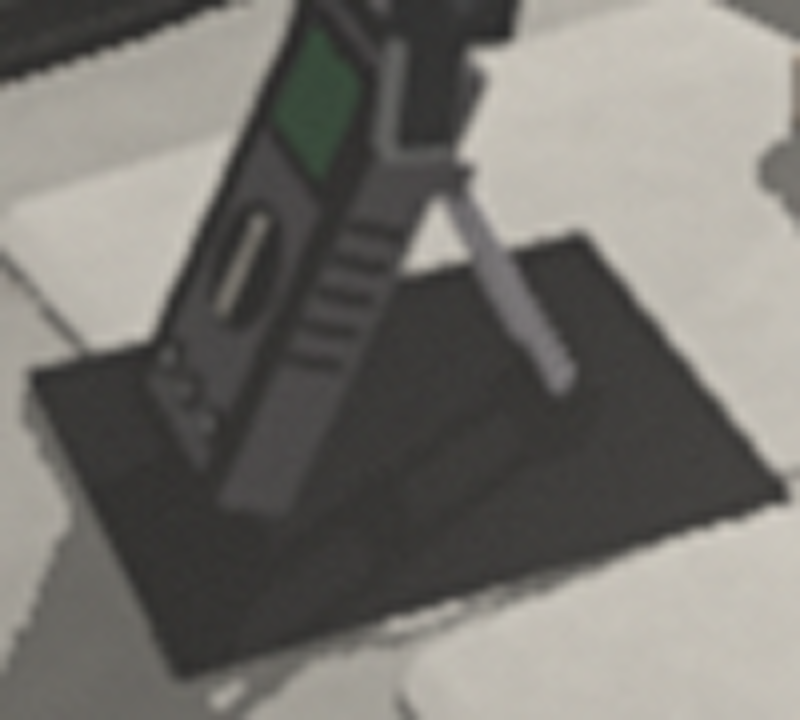

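Emit:
carry_out([
  [[0.5, -2, 0.3, -0.5, -0.1, -0.7, 0], [0.5, -4, 0.6, -0.8, -0.2, -1.4, 0], [0.5, -6, 0.9, -1, -0.3, -1.9, 0], [0.5, -8, 1.2, -1.3, -0.3, -1.9, 0]],
])

```text
time_s: 21.97
position: [0.488, 0.2548, 0.1379]
tool_rot: [[-0.978, -0.14, -0.152], [0.15, 0.026, -0.988], [0.142, -0.99, -0.005]]
ft_force: [3.7, -0.3, 6.7]
grip_width: 0.0626
```

```bash
python3 - <<'E'
from h import *
o=env.observe(); print(o["ft_force"],o["wrist_torque"])
s=save("scene","s23.png",(220,170,320,260),8)
E
```

```text
[ 3.69298211 -0.27825818  6.67275531] [-0.39714852 -1.63143137  0.00587769]
```

View pics/s23.png

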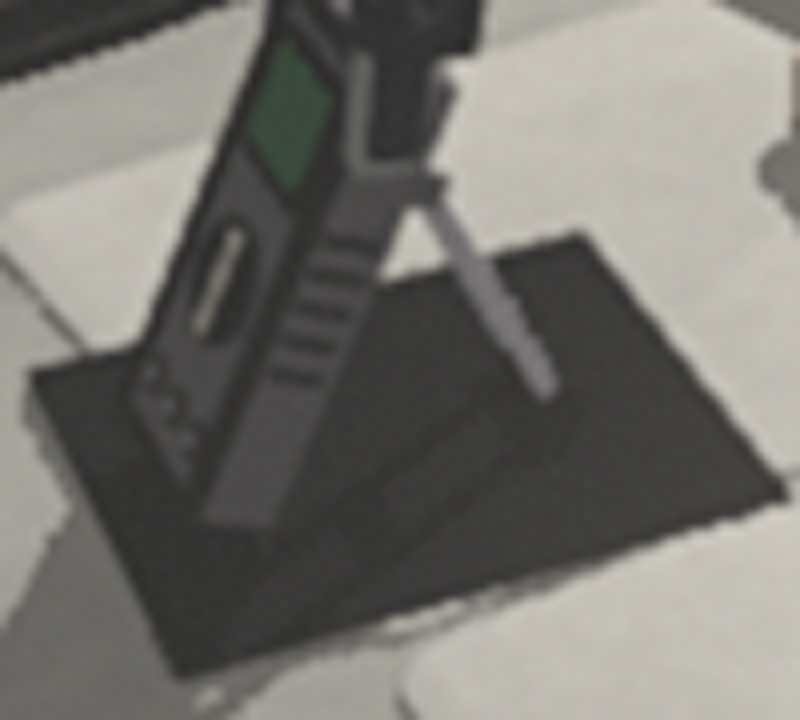

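Emit:
carry_out([
  [[0.5, -1.5, 0.2, -0.5, -0.1, -0.6, 0], [0.5, -3, 0.4, -1, -0.15, -1.2, 0], [0.5, -4, 0.6, -1.3, -0.2, -1.5, 0]],
])

```text
time_s: 22.27
position: [0.4848, 0.2552, 0.1371]
tool_rot: [[-0.982, -0.112, -0.152], [0.151, 0.023, -0.988], [0.114, -0.993, -0.006]]
ft_force: [6.8, -2.6, 11.3]
grip_width: 0.0624
```

```bash
python3 - <<'E'
from h import *
o=env.observe(); f=o["ft_force"];t=o["wrist_torque"];print(f,t, (t[1]+.3*f[0])/-(f[2]+2.7))
E
```

```text
[ 6.82019535 -2.58278159 11.2695749 ] [-0.71411419 -1.46585091  0.13419096] -0.041533668663121
```

Emit:
carry_out([
  [[0.5, -2, 0.2, 0.3, 0.1, 0.6, 0], [0.5, -3, 0.4, 0.3, 0.15, 1, 0], [0.4, -3, 0.4, 0.3, 0.15, 1, 0], [0.3, -3, 0.4, 0.3, 0.15, 1, 0], [0.15, -3, 0.4, 0.3, 0.15, 1, 0], [0, -3, 0.4, 0.3, 0.15, 1, 0], [0, -3, 0.4, 0.3, 0.15, 1, 0], [0, -3, 0.4, 0.3, 0.15, 1, 0], [0, -2, 0.4, 12, 0.15, 1, 0], [0, 1, 0, 30, 0.15, 1, 0], [0, 4, 0, 60, 0.15, 1, 0], [0, 8, 0, 100, 0.15, 1, 0], [0, 8, 0, 140, 0.15, 1, 0], [0, 8, -40, 150, 0, 0, 0], [0, 8, -80, 150, 0, 0, 0], [0, 8, -120, 150, 0, 0, 0], [0, 8, -160, 150, 0, 0, 0], [0, 8, -200, 150, 0, 0, 0], [0, 8, -240, 150, 0, 0, 0], [0, 8, -280, 150, 0, 0, 0]],
])

```text
time_s: 23.93
position: [0.491, -0.0264, 0.2857]
tool_rot: [[-0.981, -0.118, -0.152], [0.151, 0.023, -0.988], [0.12, -0.993, -0.005]]
ft_force: [0.7, -0.3, 0.1]
grip_width: 0.0856
```

```bash
python3 - <<'E'
from h import *
for n,c,k in(("scene",(225,165,295,240),10),("top",(255,215,315,295),10)):
    d=get_image(n);x0,y0,x1,y1=c
    im=cv2.resize(d["img"][y0:y1,x0:x1,::-1],None,fx=k,fy=k,interpolation=cv2.INTER_CUBIC)
    im=np.clip(255*(im/255.)**.5,0,255).astype(np.uint8)
    if im.shape[0]>600: pass
    cv2.imwrite(f"pics/g2_{n}.png",im)
E
```

```text
(no output)
```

View pics/g2_scene.png

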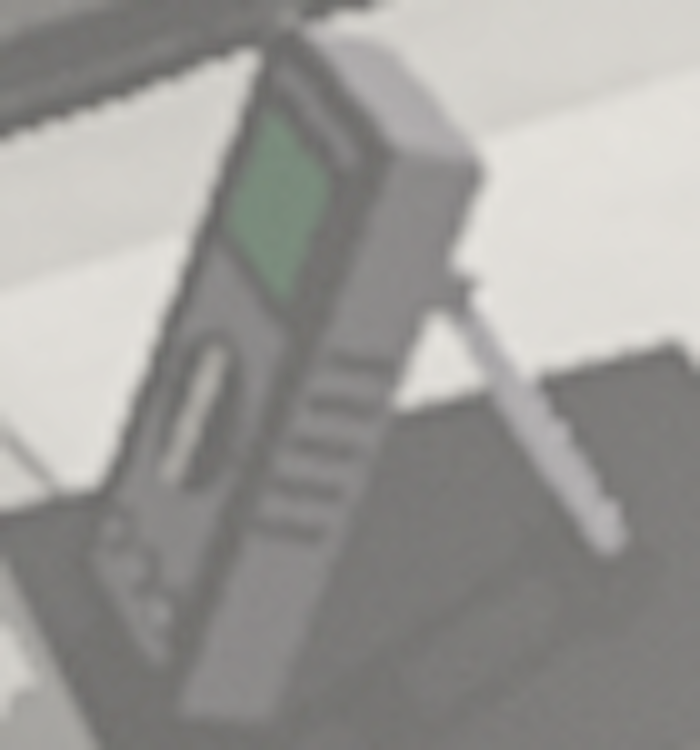

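View pics/g2_top.png

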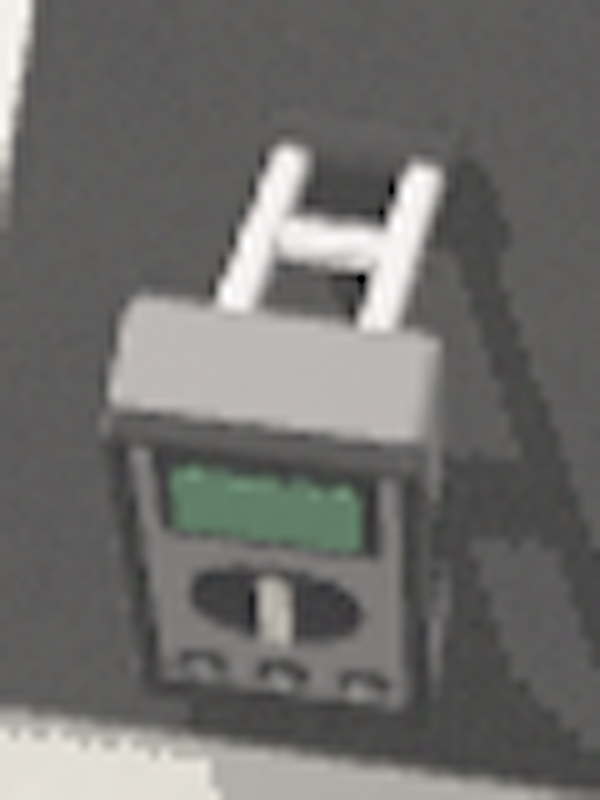

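```bash
sed -e 's/^T=.*/T=[((.075,-w,.016),(137,298)),((.075,w,.016),(441,342)),(("foot",-.0165),(290,147)),(("foot",.0165),(427,167)),((-.075,-w,-.016),(150,692)),((-.075,w,-.016),(417,710))]/' -e 's/^S=.*/S=[((.075,w,.016),(486,165)),((-.075,w,.016),(277,719)),(("foot",.0165),(610,545)),((.04,.0285,.022),(463,283))]/' -e 's/\[230,160\]/[225,165]/' fit.py > fit2.py
cat >> fit2.py <<'E'
for v in (p[:2],pts(p,[("foot",0)])[0][:2]):
    c,sn=np.cos(-.15),np.sin(-.15); v=v-np.array([.4974,.254]); print("pad frame",c*v[0]+sn*v[1],-sn*v[0]+c*v[1])
E
python3 fit2.py
```

```text
[ 0.4454  0.2623 -0.1364  0.3964  0.7967 -0.203  -0.6447  0.253   0.0526] 22.714544286087648
[-1.1 -0.2 -0.1 -0.5 -0.2  0.2  0.6  0.1 -0.4 -0.8  1.   1.1 -0.1 -1.
  0.4  0.4  0.8  0.6 -0.9  0.7 -0.2 -0.6  0.3  0.1]
sd [0.0021 0.0021 0.0148 0.013  0.0192]
foot [array([0.53644356, 0.24983358, 0.01269953])]
pad frame -0.05266776358209281 0.0004619394958620378
pad frame 0.03922776938014412 0.001714956853746668
```

```bash
for f in fit fit2; do cat $f.py | sed '/^for v in/,$d' > t_.py; cat >> t_.py <<'E'
def res2(p): return np.r_[res(p),(pts(p,[("foot",0)])[0][2]-.011)/.0003]
q=least_squares(res2,p); print("CONSTR",q.x.round(4),np.degrees(q.x[3]),"cost",q.cost,"sd",np.sqrt(np.diag(np.linalg.inv(q.jac.T@q.jac)))[3:5].round(4))
for a in(.72,.75,.78,.81,.84,.87):
    r=least_squares(lambda z:np.r_[res2(np.r_[z[:4],a,z[4:]])],np.delete(p,4)); print(a,round(r.cost,2),end="; ")
print()
E
python3 t_.py | grep -E "CONSTR|;"; done
```

```text
CONSTR [ 0.4569  0.2615 -0.1323  0.3905  0.7445 -0.1696 -0.8033  0.3798 -0.1131] 22.374709075251435 cost 6.755347998820957 sd [0.0088 0.019 ]
0.72 7.59; 0.75 6.8; 0.78 8.49; 0.81 12.61; 0.84 19.12; 0.87 27.97; 
CONSTR [ 0.4444  0.2627 -0.1348  0.412   0.7933 -0.1409 -0.8426  0.3591 -0.0591] 23.604758587382957 cost 5.7883699331328655 sd [0.0089 0.0191]
0.72 13.28; 0.75 8.39; 0.78 6.03; 0.81 6.17; 0.84 8.74; 0.87 13.71;
```

Emit:
carry_out([
  [[0, 0, 40, 0, 0, 0, 0], [0, 0, 80, 0, 0, 0, 0], [0, 0, 120, 0, 0, 0, 0], [0, 0, 160, 0, 0, 0, 0], [0, 0, 200, 0, 0, 0, 0], [0, 0, 240, 0, 0, 0, 0], [0, 0, 280, 0, 0.15, 1, 0], [0, 0, 280, -10, 0.15, 1, 0], [0, 0, 280, -20, 0.15, 1, 0], [0, 0, 280, -50, 0.15, 1, 0], [0, -4, 280, -80, 0.15, 1, 0], [0, -8, 280, -115, 0.15, 1, 0], [0, -10, 280, -138, 0.15, 1, 0], [0, -11.5, 280, -148, 0.15, 1, 0], [0, -11.5, 280, -148, 0.15, 1, 0]],
])

```text
time_s: 25.58
position: [0.4784, 0.2559, 0.1356]
tool_rot: [[-0.979, -0.139, -0.151], [0.149, 0.024, -0.989], [0.141, -0.99, -0.003]]
ft_force: [-0.8, 0.0, -0.8]
grip_width: 0.0853
```

```bash
python3 - <<'E'
from h import *
s=save("scene","s30.png",(200,120,340,260),5)
E
```

```text
(no output)
```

View pics/s30.png

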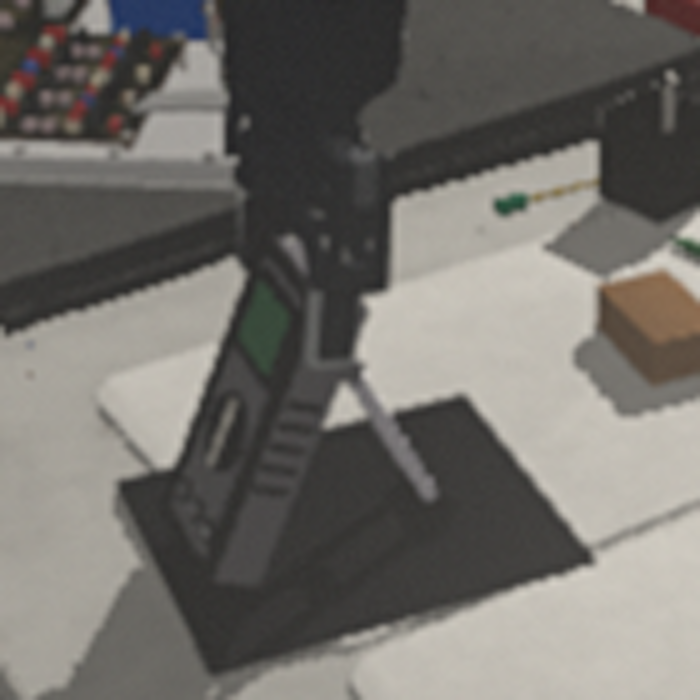

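Emit:
carry_out([
  [[0.3, 0, 0, 0, 0, 0, 0], [0.5, 0, 0, 0, 0, 0, 0], [0.5, 0, 0, 0, 0, 0, 0], [0.5, 0, 0, 0, 0, 0, 0], [0.5, 0, 0, 0, 0, 0, 0], [0.5, 0, 0, 12, 0, 0, 0], [0.5, 10, -1.5, 25, 0, 0, 0], [0.5, 22, -3.3, 25, 0.45, 3, 0], [0.5, 22, -3.3, 25, 0.45, 3, 0], [0.5, 22, -3.3, 15, 0.45, 3, 0], [0.5, 22, -3.3, 8, 0.45, 3, 0], [0.5, 20, -3, 6, 0.45, 3, 0], [0.5, 17, -2.6, 5, 0.45, 3, 0], [0.5, 14, -2.1, 4, 0.45, 3, 0], [0.5, 11, -1.7, 3, 0.45, 3, 0], [0.5, 8, -1.2, 2, 0.45, 3, 0], [0.5, 5, -0.8, 1, 0.45, 3, 0]],
], squeeze=90)

```text
time_s: 27.05
position: [0.4862, 0.2547, 0.1403]
tool_rot: [[-0.972, -0.181, -0.153], [0.149, 0.034, -0.988], [0.184, -0.983, -0.006]]
ft_force: [3.8, -0.2, 5.1]
grip_width: 0.0624
```

```bash
python3 - <<'E'
from h import *
o=env.observe(); f=o["ft_force"];t=o["wrist_torque"];print(f,t, (t[1]+.3*f[0])/-(f[2]+2.7))
s=save("scene","s31.png",(220,170,320,260),8)
E
```

```text
[ 3.80080955 -0.2145091   5.1179518 ] [-0.21108361 -1.48665691  0.06985917] 0.044310077326800056
```

View pics/s31.png

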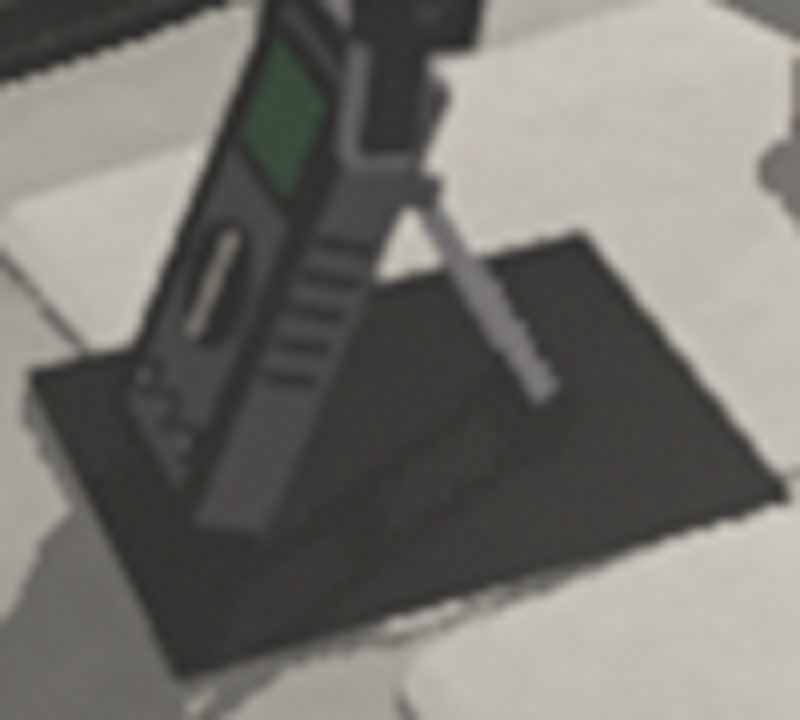

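Emit:
carry_out([
  [[0.5, -2, 0.3, -0.2, -0.1, -0.6, 0], [0.5, -4, 0.6, -0.4, -0.2, -1.1, 0], [0.5, -6, 0.9, -0.6, -0.25, -1.6, 0], [0.5, -8, 1.2, -0.6, -0.25, -1.6, 0]],
])

```text
time_s: 27.43
position: [0.4781, 0.2557, 0.1397]
tool_rot: [[-0.976, -0.153, -0.153], [0.15, 0.03, -0.988], [0.156, -0.988, -0.006]]
ft_force: [8.2, -0.2, 15.1]
grip_width: 0.0623
```

```bash
python3 - <<'E'
from h import *
o=env.observe(); f=o["ft_force"];t=o["wrist_torque"];print(f,t, (t[1]+.3*f[0])/-(f[2]+2.7))
E
```

```text
[ 8.18300225 -0.15849352 15.05573949] [-0.15133696 -1.40500639  0.01105568] -0.05912985400577439
```

Emit:
carry_out([
  [[0.5, -1, 0.1, 1, 0, 0, 0], [0.5, -1, 0.1, 1, 0, 0, 0], [0.4, -1, 0.1, 1, 0, 0, 0], [0.3, -1, 0.1, 1, 0, 0, 0], [0.15, -1, 0.1, 1, 0, 0, 0], [0, -1, 0.1, 1, 0, 0, 0], [0, -1, 0.1, 1, 0, 0, 0], [0, -1, 0.1, 1, 0, 0, 0], [0, 1, 0, 12, 0, 0, 0], [0, 4, 0, 30, 0, 0, 0], [0, 8, 0, 60, 0, 0, 0], [0, 12, 0, 100, 0, 0, 0], [0, 12, 0, 140, 0, 0, 0], [0, 12, -40, 150, 0, 0, 0], [0, 12, -80, 150, 0, 0, 0], [0, 12, -120, 150, 0, 0, 0], [0, 12, -160, 150, 0, 0, 0], [0, 12, -200, 150, 0, 0, 0], [0, 12, -240, 150, 0, 0, 0], [0, 12, -280, 150, 0, 0, 0]],
])

```text
time_s: 29.1
position: [0.4887, -0.0262, 0.2882]
tool_rot: [[-0.975, -0.159, -0.153], [0.15, 0.029, -0.988], [0.161, -0.987, -0.005]]
ft_force: [1.4, 0.6, -1.1]
grip_width: 0.0856
```

```bash
python3 - <<'E'
from h import *
for n,c,k in(("scene",(225,165,295,240),10),("top",(255,215,315,295),10)):
    d=get_image(n);x0,y0,x1,y1=c
    im=cv2.resize(d["img"][y0:y1,x0:x1,::-1],None,fx=k,fy=k,interpolation=cv2.INTER_CUBIC)
    im=np.clip(255*(im/255.)**.5,0,255).astype(np.uint8)
    cv2.imwrite(f"pics/g3_{n}.png",im)
save("top","t33.png")
E
```

```text
(no output)
```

View pics/g3_scene.png

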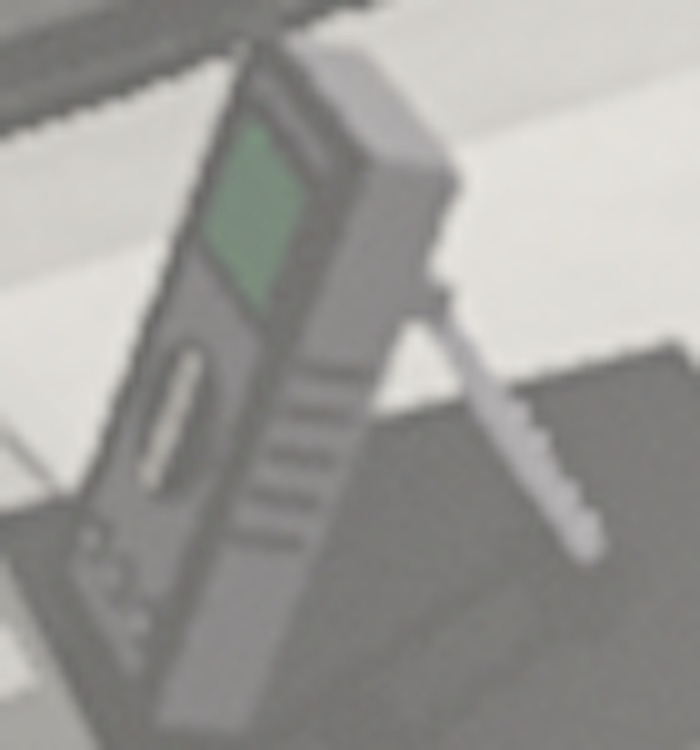

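View pics/g3_top.png

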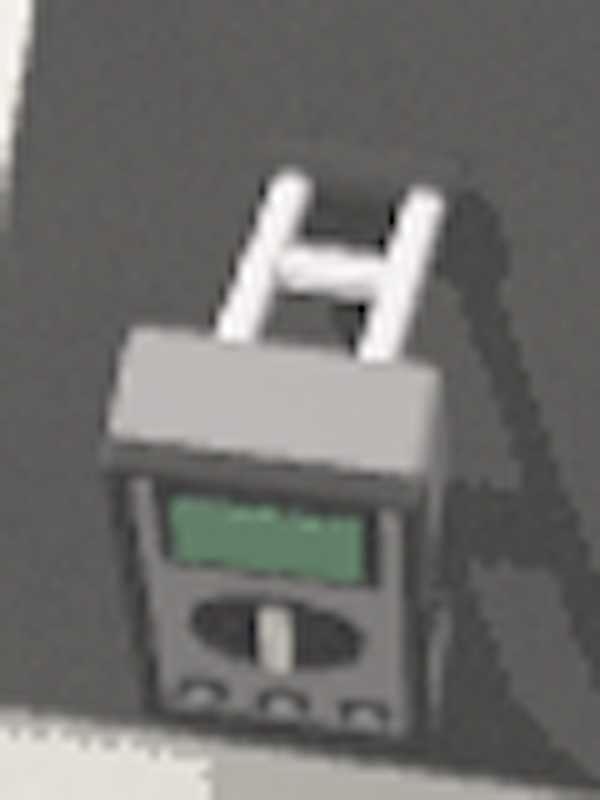

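View pics/t33.png

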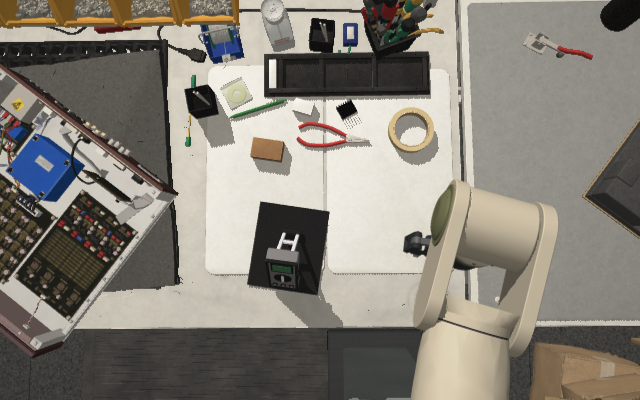

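```bash
sed -e 's/^T=.*/T=[((.075,-w,.016),(137,327)),((.075,w,.016),(440,372)),(("foot",-.0165),(290,176)),(("foot",.0165),(427,195)),((-.075,-w,-.016),(150,720)),((-.075,w,-.016),(417,739))]/' -e 's/^S=.*/S=[((.075,w,.016),(460,180)),((-.075,w,.016),(250,734)),(("foot",.0165),(592,556)),((.04,.0285,.022),(440,297))]/' fit2.py > fit3.py; python3 fit3.py; sed '/^for v in/,$d' fit3.py >t_.py; cat >> t_.py <<'E'
def res2(p): return np.r_[res(p),(pts(p,[("foot",0)])[0][2]-.011)/.0003]
q=least_squares(res2,p); print("CONSTR",q.x.round(4),np.degrees(q.x[3]))
E
python3 t_.py | grep CON
```

```text
[ 0.4387  0.2622 -0.1373  0.4006  0.802  -0.1784 -0.3389  0.125  -0.017 ] 22.953286203450634
[-1.1 -0.   0.1 -0.4 -0.2  0.   0.6  0.  -0.4 -0.7  0.9  1.1  0.1 -1.3
  0.5  0.2  0.5  0.8 -1.   0.6 -0.2 -0.3  0.1 -0. ]
sd [0.0021 0.0021 0.0147 0.013  0.0191]
foot [array([0.53027222, 0.2494986 , 0.01254001])]
pad frame -0.059263539048385744 -0.0007086119278760915
pad frame 0.03317577866462259 0.0004615047978955211
CONSTR [ 0.4378  0.2625 -0.1359  0.4146  0.7989 -0.1224 -0.5182  0.2214 -0.1173] 23.752689875516257
```

Both opening passes gave the same leg angle, so the leg is at its stop. The meter's position on the pad is well inside the limits, so I'm handing the job in.

```bash
python3 -c "
from rig import env
print(env.close_job())"
```

```text
the job is handed in; nothing more can be done
None
```

The meter is standing on the pad, leaning back on its leg with the display toward the robot, and the job is handed in at about 29 s of the 67 s allowed. No verdict was reported, and one check fell short of what I expected (the leg angle).

**What I did:**
1. I pinched the leg's foot and swung the leg out until the force rose at its stop. A check of the pictures then gave about 0.82 rad.
2. I stood the meter upright on the bench, regripped it from above, turned it square with the pad, leaned it back and set it down.
3. After that first placing, the pictures showed the leg had closed to about 0.75 rad, right on the limit. I regripped the meter twice and dragged its foot lightly along the pad toward the robot to push the leg back out.

**Last checks before hand-in:**

| Check | Last reading | Allowed |
|---|---|---|
| Leg angle | about 0.80 rad (± 0.02) | over 0.75 rad |
| Lean from upright | about 23–24° | 16–34° |
| Base edge along the pad | −59 mm | −96 to 20 mm |
| Foot along the pad | +33 mm | −30 to 96 mm |
| Base edge and foot sideways | under 1 mm | 48 and 60 mm |
| Squareness with the pad | about 1° off | 20° |

- **Other objects:** the tape, sanding block and pliers look unmoved in the last picture, and the robot is clear of everything.
- **Leg angle disagreement:** 0.80 rad is less than the nominal 0.85 rad at the stop. Both drags ended at the same value, so I took it as the stop with a small measurement bias. The margin over 0.75 rad is about 0.05 rad, and I could not confirm the angle any other way.

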